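Swap the controller between the battery packs of an electric trike

TASK

Replace the motor controller in the trike's battery tray: first lift both battery packs out and stand them upright together on the white foam board, then take the old controller from the middle of the tray and lay it flat in the blue returns crate. Lay the new controller, which waits on the bench, flat and square on the middle pad in the old one's place, and stand each pack back exactly where it was before, on its own side of the tray. Set everything down without dropping it or tipping a pack, and leave the wrench, pliers and screw jar as they lie.

Things in the scene. Friction and masses are not known exactly. Their poses are not given: they have to be found in the camera images.
- tray: Open grey battery tray, fixed, 156 (x) x 200 (y) x 24 mm high, walls and floor 5 mm. Origin: centre of underside. Black pads on its floor at y = -55, 0, +55 mm: packs on the outer two (which side varies), old controller on the middle one, their feet 5 mm above the origin, long x axes along tray x, 10 mm apart: no finger room at the controller until both packs are out. 6 mm lugs to x = +-93 mm.
- pack_low: The lower battery pack, loose, about 0.45 kg: upright black block 114 (x) x 40 (y) x 86 mm (z), flat top with a 6 mm brass stud near either end and no carrying bar, red band and white label on its sides. Grip it across its 40 mm width near the top. Origin at the centre of its underside.
- pack_tall: The taller battery pack, loose, about 0.6 kg: upright black block 114 (x) x 40 (y) x 104 mm (z) with a grey fixed carrying bar along the top (74 x 14 mm, to 116 mm above the foot) between two brass studs; same red band and label. Grip it across its 40 mm width near the top. Origin at the centre of its underside.
- controller_old: The old motor controller, loose, 0.26 kg: low finned aluminium case 102 (x) x 50 (y) x 40 mm (z), fins along x on top, with a 4 mm thick, 8 mm long mounting ear at either end (118 mm overall), white sockets in both ends. At the start it lies in the middle of the tray. Grip it across its 50 mm width. Origin at the centre of its underside.
- controller_new: The new motor controller, loose: the same make and size as the old one; at the start it lies on the bare bench, nearer the robot than the tray. Origin at the centre of its underside; x along its length.
- foam_board: White foam board flat on the bench, fixed, 180 (x) x 215 (y) x 20 mm thick: the side area on which the packs are stood. Origin at the centre of its underside; top face 20 mm above it.
- returns_crate: Blue plastic returns crate, open on top, empty, fixed, 172 (x) x 210 (y) x 45 mm high, walls and floor 5 mm thick. Origin at the centre of its underside; inner floor 5 mm above it.
- wrench: Bystander: steel adjustable wrench lying on the bench, about 190 mm long along its x (from x = -88 to +104 mm), 12 mm thick. Leave it alone.
- pliers: Bystander: pliers with red grips lying on the bench, about 170 mm long along x (from x = -117 to +55 mm), 14 mm thick. Leave them alone.
- screw_jar: Bystander: small glass jar with a steel lid, 50 mm in diameter, 62 mm high, standing on the bench. Leave it alone.
Not all that is in view belongs to the job. What is shaped like the pack_tall but green is not meant. Leave any orange look-alike of the pack_low alone.

How it is judged (in metres and radians):
On the way, in this order (a step that is already met when the one before it is completed fails the run):
1. both packs stand upright together on the foam board, let go (x of pack_low in the frame of foam_board between -0.085 and 0.085 m and y of pack_low in the frame of foam_board between -0.105 and 0.105 m and z of pack_low in the frame of foam_board between 0.012 and 0.03 m and angle between each of pack_low, pack_tall's own z axis and vertical below 0.12 rad and contact force between the fingers and pack_low below 0.3 N and x of pack_tall in the frame of foam_board between -0.085 and 0.085 m and y of pack_tall in the frame of foam_board between -0.105 and 0.105 m and z of pack_tall in the frame of foam_board between 0.012 and 0.03 m and contact force between the fingers and pack_tall below 0.3 N), for 0.2 s.
2. the old controller lies flat in the returns crate, let go (x of controller_old in the frame of returns_crate between -0.085 and 0.085 m and y of controller_old in the frame of returns_crate between -0.105 and 0.105 m and z of controller_old in the frame of returns_crate between 0 and 0.012 m and angle between controller_old's own z axis and vertical below 0.12 rad and contact force between the fingers and controller_old below 0.3 N), for 0.2 s.
3. the new controller lies flat and square on the middle pad of the tray, let go (horizontal distance between controller_new and tray below 0.012 m and z of controller_new in the frame of tray below 0.01 m and angle between controller_new's own z axis and vertical below 0.08 rad and angle between the x axis of controller_new and the x axis of tray, either way round below 0.15 rad and contact force between the fingers and controller_new below 0.3 N), for 0.2 s.
At the end, for the whole second after the job is handed in: Old controller flat on the crate floor; new one flat within 12 mm of the tray's centre; each pack upright within 13 mm of its starting place; new controller and packs square to the tray within 0.15 rad (either way round); all released and at rest (all of step 2 and all of step 3 and distance of each of pack_low, pack_tall from where it was at the start of the episode below 0.013 m and angle between each of pack_low, pack_tall's own z axis and vertical below 0.08 rad and angle between the x axis of each of pack_low, pack_tall and the x axis of tray, either way round below 0.15 rad and linear speed of each of pack_low, pack_tall, controller_old, controller_new below 0.02 m/s and contact force between the fingers and pack_low below 0.3 N and contact force between the fingers and pack_tall below 0.3 N); the robot touches nothing.
It fails at once if a pack is tipped by more than 0.5 rad (angle between any of pack_low, pack_tall's own z axis and vertical above 0.5 rad).
It fails at once if a pack or controller is dropped (moves faster than 0.7 m/s without touching the fingers) ((linear speed of pack_low above 0.7 m/s and contact force between the fingers and pack_low below 0.05 N) or (linear speed of pack_tall above 0.7 m/s and contact force between the fingers and pack_tall below 0.05 N) or (linear speed of controller_old above 0.7 m/s and contact force between the fingers and controller_old below 0.05 N) or (linear speed of controller_new above 0.7 m/s and contact force between the fingers and controller_new below 0.05 N)).
It fails at once if the wrench, pliers or screw jar is moved by more than 30 mm (distance of any of wrench, pliers, screw_jar from where it was at the start of the episode above 0.03 m).
It also fails if it takes over 136 s, if anything falls off the work surface, if the arm or the gripper's body presses on something with over 40 N, if the wrist force passes 120 N, or if a joint passes its speed limit or range.

ROBOT

A 7-joint arm with a two-finger parallel gripper is mounted at the origin on the work surface. World frame = base frame: x ahead of the robot, y to its left, z up, the work surface at z = 0. Lengths are in m, angles in degrees, forces in N, time in s.
With the tool pointing down it reaches from about 0.375 to 0.925 m from the base axis. Payload 3.1 kg.
Tool frame: the origin (TCP) lies midway between the tips of the shut fingers; the grasp point (between the pads) lies 19 mm behind it; z points along the fingers, y is the direction in which the jaws open and shut (so a half turn about z gives the same grasp; the last joint's range is limited). The gripper opens to 85 mm and grips with 20 to 120 N. Pads are 22 mm wide; open, the fingers measure 114 mm over their backs; the gripper's body (76 mm by 85 mm) begins 54 mm behind the grasp point. The pads swing forward as they close: fully open they stand 13 mm farther back than shut.
Start: joints at [-74.874, 21.939, 2.515, 91.553, -1.026, 66.532, -2.859], TCP at [0.23, 0.608, 0.231] pointing down, gripper open.
Joint ranges: [-149.38, 149.38], [-23.57, 123.04], [-84.95, 90], [0, 143.3], [-89.99, 269.99], [3.08, 112.72], [-163.45, 163.45]. Speed limits (degrees/s): [159.86, 159.86, 180, 180, 180, 180, 180].

INTERFACE

Orientations are given as [roll, pitch, yaw] about the fixed x, y, z axes, in that order (R = Rz(yaw) Ry(pitch) Rx(roll)).
In Python, from rig import r gives the robot as it stands.
- The arm moves only by the tool move_arm, never from a script. Its argument "deltas" is a list of rows, each a list of 2 entries, a list of its own where there are three numbers: the shift along the tool's x, y, z in m, then the turn about the tool's z in rad. A call has 1 to 10 rows; each row is the pose to reach, as a shift and turn from the pose measured when the call began, along the tool's axes at that moment; what a row does not reach only later rows make up. A row lasts 1/12 s, in which the tool goes at most 41.7 mm and 7.16 degrees, less where a joint would pass 70% of its speed; a pose out of reach is approached as far as the arm can. A call with a gripper value outside its range is refused whole. "gripper" is the opening in per cent of the stroke, from 0 (shut) to 100 (fully open), set as the call begins (left out, the last holds). The fingers move at their own pace and stop on an object; "newtons" is the grip in N (left out, the last holds). Time passes only in rows, so rows that repeat a pose let the fingers close. It gives the time, the measured TCP pose, the force and the opening at its end, in the units of the state.
- r.read_state(): the state, without advancing time (a new reading comes with each control period).
- r.snapshot(name): name is "scene" or "top" or "wrist"; returns (picture, depth): 384x512x3 uint8, blue, green, red; 384x512 float32, m along the optical axis (not along the pixel's ray), 0 where there is no reading.
- r.calibration(name): a dict with "K" (3x3 intrinsics, pixels), "rvec" (rotation vector, rad) and "tvec" (3), from world to camera coordinates, as OpenCV has them; the wrist camera has in their place "T_tool_cam" (4x4, takes a point from camera to tool coordinates, whose origin is the TCP and whose axes are the flange's). Camera axes: x right, y down, z forward; pixel columns grow to the right and rows downward; lengths in m; the calibration is good to about 2 mm. A picture is of the moment at which its call begins: read the wrist's pose just before it. calibration takes no time and is no camera call.
- r.close_job(): hands the job in, once; it reports no verdict.
The state is a dict: "clock": time; "joint_positions": joint angles; "joint_vel": joint speeds; "joint_torque": joint torques, N m; "ee_pos": TCP position; "ee_rot": TCP orientation; "wrist_force": force on the tool from outside, world axes, zero at the start; "wrist_torque": the same for the moment, N m; "width": opening from 0.0 (shut) to 1.0 (fully open).
Only numpy, scipy, OpenCV 4.12 (cv2) and the standard library are available. Lean on these libraries where they do the work, as an engineer would, in place of code of your own. Each camera call takes 0.05 s, during which the arm holds its last target.

## Working session

There is one attempt and no reset: what is moved stays moved. The work goes in short steps, Python scripts to look and compute and a tool call to move; the robot and the scene stay as the last step left them, time stands still between calls to the robot, and variables do not carry over. Pictures are saved under pics/ and viewed, and the job is handed in when it is done.

Besides the shell and the picture viewer there is one more tool, called after "Emit:" in YAML: its name, and indented under it one key for each argument. move_arm: Moves the arm, as the interface text tells. Its arguments: {"type":"object","properties":{"deltas":{"type":"array"},"gripper":{"type":"number"},"newtons":{"type":"number"}},"required":["deltas"]}

```bash
ls; mkdir -p pics; python3 - <<'E'
from rig import r
import cv2,numpy as np
s=r.read_state();print(s)
for n in("scene","top"):
    p,d=r.snapshot(n);cv2.imwrite(f"pics/{n}0.png",p);np.save(f"{n}0.npy",d);print(n,r.calibration(n))
print(r.calibration("wrist"))
E
```

```text
pics
{'clock': 0.0, 'joint_positions': array([-74.87462136,  21.99231605,   2.51219351,  91.65151594,
        -1.02486238,  66.53241743,  -2.86004783]), 'joint_vel': array([ 0.07258991, -0.12771122,  0.05702641, -0.01392915, -0.01915376,
        0.03753653, -0.04183394]), 'joint_torque': array([-1.24443063e-04, -4.33449447e+01,  1.02459121e+00, -2.49515319e+01,
        1.06554106e-02,  1.13338899e-02, -3.89127536e-06]), 'ee_pos': array([0.22974012, 0.60700919, 0.22986357]), 'ee_rot': array([-1.79846518e+02,  9.19758456e-03,  1.59274294e+02]), 'wrist_force': array([ 0.2259251 , -0.54132723, -0.31253956]), 'wrist_torque': array([-0.0082771 ,  0.0730355 ,  0.00194698]), 'width': 1.0005770964781415}
scene {'K': array([[397.5638972 ,   0.        , 257.41580283],
       [  0.        , 397.5638972 , 192.49509935],
       [  0.        ,   0.        ,   1.        ]]), 'rvec': array([ 2.09039925,  1.04891697, -0.50378193]), 'tvec': array([-0.25993652, -0.26118833,  1.57122083])}
top {'K': array([[404.12682171,   0.        , 250.82585794],
       [  0.        , 404.12682171, 191.36568469],
       [  0.        ,   0.        ,   1.        ]]), 'rvec': array([ 2.13570453, -2.12478873,  0.19161431]), 'tvec': array([-0.06844366,  0.53258342,  0.95287632])}
{'K': array([[269.62038401,   0.        , 256.56413371],
       [  0.        , 269.62038401, 193.67586328],
       [  0.        ,   0.        ,   1.        ]]), 'T_tool_cam': array([[ 1.72934650e-04, -9.51343602e-01, -3.08131986e-01,
         7.92908156e-02],
       [ 9.99999954e-01,  2.41600361e-04, -1.84694605e-04,
        -3.07153163e-04],
       [ 2.50152830e-04, -3.08131940e-01,  9.51343600e-01,
        -1.42814542e-01],
       [ 0.00000000e+00,  0.00000000e+00,  0.00000000e+00,
         1.00000000e+00]])}
```

View pics/scene0.png

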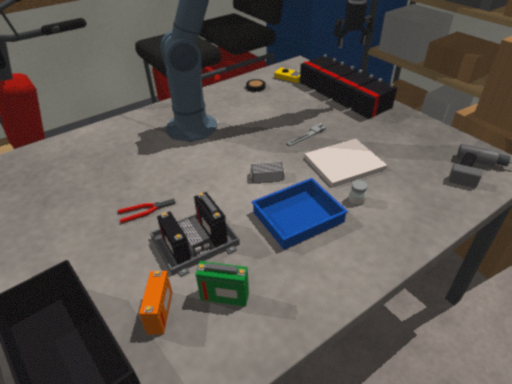

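View pics/top0.png

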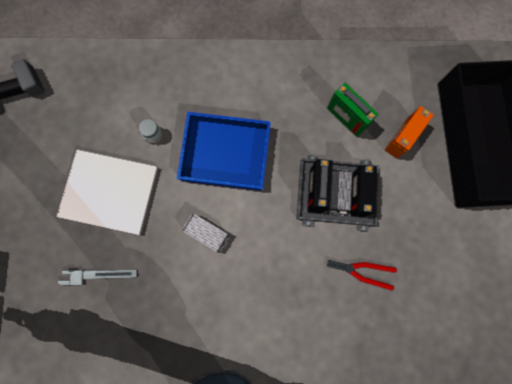

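The top view shows the tray at about (338,193), with the tall pack (carrying bar) on the left side of the tray at column 320 and the low pack at column 367. The crate is at (225,151), the foam board at (108,192) and the new controller at (206,232). The green and orange look-alikes are at the upper right. Next I'll measure.

```bash
cat > h.py <<'E'
import numpy as np,cv2
from scipy.spatial.transform import Rotation as R
from rig import r
def cloud(n,d,T=None):
    c=r.calibration(n);K=c["K"]
    v,u=np.mgrid[:d.shape[0],:d.shape[1]]
    P=np.stack([(u-K[0,2])/K[0,0]*d,(v-K[1,2])/K[1,1]*d,d],-1)
    if n=="wrist":
        M=c["T_tool_cam"];P=P@M[:3,:3].T+M[:3,3]
        s=T;Rm=R.from_euler('xyz',s["ee_rot"],degrees=True).as_matrix()
        P=P@Rm.T+s["ee_pos"]
    else:
        Rm=cv2.Rodrigues(c["rvec"])[0];P=(P-c["tvec"])@Rm
    P[d<=0]=np.nan
    return P
def rect(P2):
    (c,s,a)=cv2.minAreaRect(np.float32(P2)*1000)
    if s[0]<s[1]: s=(s[1],s[0]);a+=90
    return np.round(c,1),np.round(s,1),round((a+90)%180-90,1)
E
python3 - <<'E'
from h import *
d=np.load("top0.npy");P=cloud("top",d);im=cv2.imread("pics/top0.png")
Z=P[...,2]
def reg(name,box,z0,z1):
    u0,v0,u1,v1=box
    m=np.zeros(d.shape,bool);m[v0:v1,u0:u1]=1
    m&=(Z>z0)&(Z<z1)
    n,l,st,_=cv2.connectedComponentsWithStats(m.astype(np.uint8))
    for i in range(1,n):
        if st[i,4]>40:
            q=P[l==i];print(name,st[i,4],rect(q[:,:2]),"zmed",np.round(np.median(q[:,2])*1000,1))
print("floor",np.nanmedian(Z[300:330,200:300]))
reg("lowtop",(345,150,390,230),.083,.1)
reg("talltop",(298,150,345,230),.1,.115)
reg("tallbar",(298,150,345,230),.115,.13)
reg("ctl_old",(325,150,365,230),.03,.055)
reg("tray",(290,145,390,240),.012,.03)
reg("new",(170,200,245,265),.025,.05)
reg("board",(50,140,165,245),.012,.03)
reg("crate",(170,105,280,200),.035,.06)
reg("jar",(130,110,165,150),.02,.1)
reg("green",(320,75,385,140),.06,.14)
reg("orange",(380,100,440,165),.05,.14)
reg("wrench",(50,255,145,295),.005,.03)
reg("pliers",(320,250,400,295),.005,.03)
E
```

```text
floor 6.660524677890844e-05
lowtop 830 (array([ 533.8, -341.4]), array([113.8,  41. ]), -4.8) zmed 91.0
talltop 629 (array([ 543.2, -232.4]), array([114.2,  40.6]), -4.7) zmed 109.0
tallbar 194 (array([ 543.1, -232.5]), array([72.1, 14.6]), -4.9) zmed 120.8
ctl_old 812 (array([ 538.3, -288.4]), array([110.9,  49.7]), -6.2) zmed 42.4
ctl_old 127 (array([ 532.2, -323.1]), array([116.7,  28.4]), 9.6) zmed 42.3
tray 603 (array([ 541.5, -287.4]), array([200.6, 162. ]), 85.2) zmed 23.3
tray 88 (array([ 529.8, -324.2]), array([119.2,  36.3]), 13.8) zmed 20.5
new 871 (array([431.8,  47.2]), array([110.7,  49.7]), 59.4) zmed 37.3
board 5918 (array([536.7, 300.5]), array([217.2, 180.4]), 78.2) zmed 20.2
crate 1101 (array([640.6,   4. ]), array([216.5, 179.3]), 83.3) zmed 44.7
jar 381 (array([691.2, 193.5]), array([47.9, 45.4]), 2.9) zmed 60.8
green 1072 (array([ 742.9, -319.2]), array([113.9,  43.7]), 44.2) zmed 103.4
orange 883 (array([ 687.5, -465.2]), array([116.3,  40.9]), -36.7) zmed 85.4
wrench 684 (array([327.9, 313.2]), array([191.4,  40.8]), -86.5) zmed 9.0
pliers 695 (array([ 342.3, -340.4]), array([171.2,  57.5]), 75.4) zmed 12.4
```

```bash
cat > go.py <<'E'
import sys
from h import *
def go(x,y,z,yaw):
    s=r.read_state();Rm=R.from_euler('xyz',s["ee_rot"],degrees=True)
    d=Rm.inv().apply(np.array([x,y,z])/1000-s["ee_pos"])
    cy=R.from_euler('xyz',s["ee_rot"],degrees=True).as_matrix();yw=np.degrees(np.arctan2(cy[1,0],cy[0,0]))
    dy=(yaw-yw+180)%360-180
    print("pos",np.round(s["ee_pos"],4),"yaw",round(yw,2),"w",round(s["width"],3),"F",np.round(s["wrist_force"],1),"t",round(s["clock"],2),"J",np.round(s["joint_positions"]))
    print("delta",np.round(d,4),"turn",round(-np.radians(dy),3),"rows",np.ceil(max(np.linalg.norm(d)/.0417,abs(dy)/7.16)))
go(*map(float,sys.argv[1:]))
E
python3 go.py 543 -232.4 220 175.2
```

```text
pos [0.2298 0.6071 0.23  ] yaw 159.27 w 0.999 F [ 0.6 -0.3  0. ] t 0.1 J [-75.  22.   3.  92.  -1.  67.  -3.]
delta [-0.5901 -0.6743  0.0117] turn -0.278 rows 22.0
```

Emit:
move_arm:
  deltas:
    - [[-0.59, -0.674, 0.01], -0.278]
    - [[-0.59, -0.674, 0.01], -0.278]
    - [[-0.59, -0.674, 0.01], -0.278]
    - [[-0.59, -0.674, 0.01], -0.278]
    - [[-0.59, -0.674, 0.01], -0.278]
    - [[-0.59, -0.674, 0.01], -0.278]
    - [[-0.59, -0.674, 0.01], -0.278]
    - [[-0.59, -0.674, 0.01], -0.278]
    - [[-0.59, -0.674, 0.01], -0.278]
    - [[-0.59, -0.674, 0.01], -0.278]
  gripper: 100
  newtons: 60

```text
clock: 0.93
ee_pos: [0.3755, 0.2152, 0.2265]
ee_rot: [-179.9, -0.1, 175.2]
wrist_force: [0.8, 1.0, -0.0]
width: 1.0
```

```bash
python3 go.py 543 -232.4 220 175.2
```

```text
pos [0.3755 0.2152 0.2265] yaw 175.21 w 1.0 F [ 0.8  1.  -0. ] t 0.93 J [-50.  -2.  14. 121.   1.  62.  49.]
delta [-0.2043 -0.4321  0.0073] turn 0.0 rows 12.0
```

Emit:
move_arm:
  deltas:
    - [[-0.204, -0.432, 0.007], 0]
    - [[-0.204, -0.432, 0.007], 0]
    - [[-0.204, -0.432, 0.007], 0]
    - [[-0.204, -0.432, 0.007], 0]
    - [[-0.204, -0.432, 0.007], 0]
    - [[-0.204, -0.432, 0.007], 0]
    - [[-0.204, -0.432, 0.007], 0]
    - [[-0.204, -0.432, 0.007], 0]
    - [[-0.204, -0.432, 0.007], 0]
    - [[-0.204, -0.432, 0.007], 0]

```text
clock: 1.77
ee_pos: [0.5207, -0.1747, 0.2209]
ee_rot: [-179.9, -0.1, 175.2]
wrist_force: [0.6, 0.7, -0.0]
width: 0.998
```

```bash
python3 go.py 543 -232.4 160 175.2
```

```text
pos [ 0.5207 -0.1747  0.2209] yaw 175.24 w 0.998 F [ 0.6  0.7 -0. ] t 1.77 J [-21.  14.  40. 108. -10.  62. 108.]
delta [-0.0271 -0.0556  0.061 ] turn 0.001 rows 3.0
```

Emit:
move_arm:
  deltas:
    - [[-0.027, -0.0556, 0.02], 0]
    - [[-0.027, -0.0556, 0.04], 0]
    - [[-0.027, -0.0556, 0.04], 0]
    - [[-0.027, -0.0556, 0.04], 0]
    - [[-0.027, -0.0556, 0.04], 0]

```text
clock: 2.18
ee_pos: [0.5426, -0.2315, 0.1805]
ee_rot: [-179.9, -0.2, 175.3]
wrist_force: [-0.3, -0.3, 0.3]
width: 0.997
```

```bash
python3 go.py 543 -232.4 72 175.2; python3 - <<'E'
from h import *
s=r.read_state();p,d=r.snapshot("wrist");cv2.imwrite("pics/w1.png",p)
P=cloud("wrist",d,s);Z=P[...,2]
for z0,z1 in((.1,.115),(.115,.13),(.083,.1)):
    m=((Z>z0)&(Z<z1)).astype(np.uint8);n,l,st,_=cv2.connectedComponentsWithStats(m)
    for i in range(1,n):
        if st[i,4]>150:q=P[l==i];print(z0,st[i],rect(q[:,:2]),np.median(q[:,2]))
E
```

```text
pos [ 0.5426 -0.2315  0.1805] yaw 175.26 w 0.997 F [-0.3 -0.3  0.3] t 2.18 J [-14.  22.  40. 104. -16.  60. 118.]
delta [-0.0007 -0.0008  0.1085] turn 0.001 rows 3.0
0.1 [ 229  137   51  127 4328] (array([ 542.8, -233.7]), array([113.1,  40.1]), -4.7) 0.10919581013044391
0.115 [ 246  165   18   87 1475] (array([ 543.4, -233.7]), array([74.1, 13.6]), -5.3) 0.12100339877793341
0.083 [ 103  135   62  119 5441] (array([ 534. , -342.9]), array([113.7,  40.5]), -4.5) 0.09115280436790543
```

View pics/w1.png

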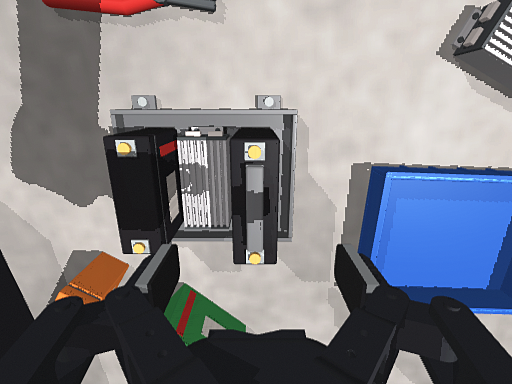

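The wrist view agrees with the top camera: the tall pack is at columns 232-278 between the open fingers. Descending now.

Emit:
move_arm:
  deltas:
    - [[-0.0005, -0.0015, 0.03], 0]
    - [[-0.0005, -0.0015, 0.06], 0]
    - [[-0.0005, -0.0015, 0.085], 0]
    - [[-0.0005, -0.0015, 0.1], 0]
    - [[-0.0005, -0.0015, 0.1085], 0]
    - [[-0.0005, -0.0015, 0.1085], 0]
    - [[-0.0005, -0.0015, 0.1085], 0]

```text
clock: 2.82
ee_pos: [0.5447, -0.2316, 0.0741]
ee_rot: [-180.0, 0.1, 175.4]
wrist_force: [0.3, -0.3, 0.1]
width: 1.001
```

Emit:
move_arm:
  deltas:
    - [[0, 0, 0], 0]
    - [[0, 0, 0], 0]
    - [[0, 0, 0], 0]
    - [[0, 0, 0], 0]
    - [[0, 0, 0], 0]
    - [[0, 0, 0], 0]
    - [[0, 0, 0], 0]
    - [[0, 0, 0], 0]
  gripper: 10
  newtons: 70

```text
clock: 3.48
ee_pos: [0.5457, -0.2326, 0.0755]
ee_rot: [-179.9, 0.2, 175.4]
wrist_force: [0.4, -0.7, 5.3]
width: 0.458
```

```bash
python3 go.py 543 -233 72 175.2
```

```text
pos [ 0.5457 -0.2326  0.0755] yaw 175.42 w 0.458 F [ 0.4 -0.7  5.3] t 3.48 J [ -9.  30.  35. 108. -23.  49. 123.]
delta [ 0.0026 -0.0006  0.0035] turn 0.004 rows 1.0
```

Emit:
move_arm:
  deltas:
    - [[0, 0, -0.006], 0]
    - [[0, 0, -0.02], 0]
    - [[0, 0, -0.04], 0]
    - [[0, 0, -0.065], 0]
    - [[0, 0, -0.09], 0]
    - [[0, 0, -0.11], 0]
    - [[0, 0, -0.12], 0]
    - [[0, 0, -0.12], 0]

```text
clock: 4.15
ee_pos: [0.5462, -0.2329, 0.1977]
ee_rot: [-179.9, 0.4, 175.4]
wrist_force: [0.5, -0.5, -6.5]
width: 0.455
```

```bash
python3 go.py 549.5 349.5 190 168.2
```

```text
pos [ 0.5462 -0.2329  0.1977] yaw 175.41 w 0.455 F [ 0.5 -0.5 -6.5] t 4.15 J [-14.  21.  41. 103. -16.  61. 118.]
delta [0.0434 0.5808 0.0067] turn 0.126 rows 14.0
```

Emit:
move_arm:
  deltas:
    - [[0.001, 0.01, 0], 0]
    - [[0.002, 0.03, 0], 0]
    - [[0.005, 0.06, 0], 0.02]
    - [[0.007, 0.095, 0], 0.03]
    - [[0.01, 0.13, 0], 0.04]
    - [[0.012, 0.165, 0], 0.05]
    - [[0.015, 0.2, 0], 0.06]
    - [[0.018, 0.235, 0], 0.07]
    - [[0.02, 0.27, 0], 0.08]
    - [[0.023, 0.305, 0], 0.09]

```text
clock: 4.98
ee_pos: [0.5449, 0.0753, 0.1947]
ee_rot: [-179.9, 0.2, 170.3]
wrist_force: [0.6, -0.2, -7.3]
width: 0.46
```

```bash
python3 go.py 549.5 349.5 190 168.2
```

```text
pos [0.5449 0.0753 0.1947] yaw 170.26 w 0.46 F [ 0.6 -0.2 -7.3] t 4.98 J [-43.  15.  35. 109. -10.  59.  77.]
delta [0.0419 0.2711 0.004 ] turn 0.036 rows 7.0
```

Emit:
move_arm:
  deltas:
    - [[0.005, 0.035, 0], 0.01]
    - [[0.01, 0.07, 0], 0.015]
    - [[0.016, 0.105, 0], 0.02]
    - [[0.021, 0.14, 0], 0.025]
    - [[0.027, 0.175, 0], 0.03]
    - [[0.032, 0.21, 0], 0.036]
    - [[0.037, 0.24, 0], 0.036]
    - [[0.04, 0.26, 0], 0.036]
    - [[0.042, 0.271, 0.002], 0.036]
    - [[0.042, 0.271, 0.004], 0.036]

```text
clock: 5.82
ee_pos: [0.5458, 0.3543, 0.1871]
ee_rot: [-179.8, -0.1, 168.6]
wrist_force: [0.3, 1.6, -8.1]
width: 0.46
```

```bash
python3 go.py 549.5 349.5 93 168.2;python3 - <<'E'
from h import *
p,d=r.snapshot("scene");cv2.imwrite("pics/s1.png",p)
E
```

```text
pos [0.5458 0.3543 0.1871] yaw 168.59 w 0.46 F [ 0.3  1.6 -8.1] t 5.82 J [-58.  26.  28.  95. -13.  63.  52.]
delta [-0.0047 -0.0037  0.0941] turn 0.007 rows 3.0
```

View pics/s1.png

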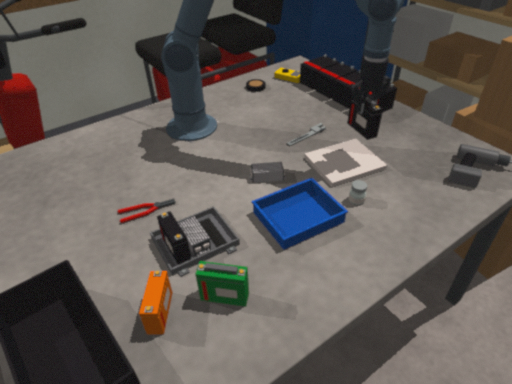

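The tall pack hangs upright over the foam board, around (365,120), with its shadow on the board. Lowering it.

Emit:
move_arm:
  deltas:
    - [[-0.005, -0.004, 0.02], 0.007]
    - [[-0.005, -0.004, 0.045], 0.007]
    - [[-0.005, -0.004, 0.065], 0.007]
    - [[-0.005, -0.004, 0.08], 0.007]
    - [[-0.005, -0.004, 0.086], 0.007]
    - [[-0.005, -0.004, 0.089], 0.007]
    - [[-0.005, -0.004, 0.09], 0.007]

```text
clock: 6.45
ee_pos: [0.5509, 0.3427, 0.0966]
ee_rot: [-179.5, -0.0, 167.9]
wrist_force: [-0.8, 0.1, -7.6]
width: 0.459
```

```bash
python3 go.py 549.5 349.5 90.5 168.2;python3 - <<'E'
from h import *
s=r.read_state();p,d=r.snapshot("wrist");cv2.imwrite("pics/w2.png",p)
E
```

```text
pos [0.5509 0.3427 0.0966] yaw 167.86 w 0.459 F [-0.8  0.1 -7.6] t 6.45 J [-56.  32.  26.  98. -17.  54.  55.]
delta [0.0028 0.0064 0.006 ] turn -0.006 rows 1.0
```

View pics/w2.png

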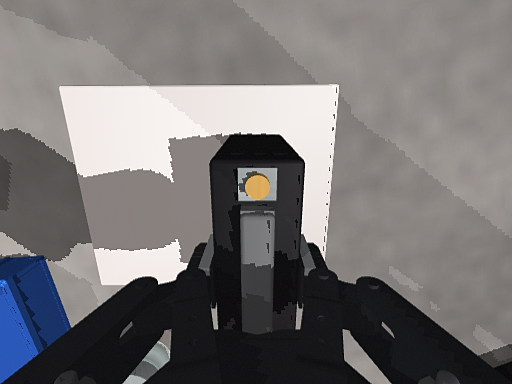

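Emit:
move_arm:
  deltas:
    - [[0.002, 0.004, 0.002], 0]
    - [[0.003, 0.005, 0.004], 0]
    - [[0.003, 0.005, 0.005], 0]
    - [[0.003, 0.005, 0.006], 0]
    - [[0.003, 0.005, 0.006], 0]

```text
clock: 6.92
ee_pos: [0.5493, 0.3494, 0.0913]
ee_rot: [-179.6, 0.0, 167.9]
wrist_force: [0.4, -0.7, -6.6]
width: 0.462
```

```bash
python3 go.py 549.5 349.5 90.5 168.2
```

```text
pos [0.5493 0.3494 0.0913] yaw 167.94 w 0.462 F [ 0.4 -0.7 -6.6] t 6.92 J [-56.  33.  26.  98. -17.  53.  55.]
delta [-0.0002  0.0002  0.0008] turn -0.005 rows 1.0
```

Emit:
move_arm:
  deltas:
    - [[0, 0, 0.001], 0]
    - [[0, 0, 0.002], 0]
    - [[0, 0, 0.0025], 0]
    - [[0, 0, 0.0025], 0]

```text
clock: 7.25
ee_pos: [0.5494, 0.3493, 0.0907]
ee_rot: [-179.7, -0.0, 167.9]
wrist_force: [-4.4, -2.1, 3.3]
width: 0.459
```

Emit:
move_arm:
  deltas:
    - [[0, 0, 0], 0]
    - [[0, 0, 0], 0]
    - [[0, 0, 0], 0]
    - [[0, 0, 0], 0]
    - [[0, 0, -0.003], 0]
    - [[0, 0, -0.01], 0]
  gripper: 100

```text
clock: 7.75
ee_pos: [0.5489, 0.349, 0.1001]
ee_rot: [-179.6, -0.1, 167.9]
wrist_force: [0.5, 1.2, -0.1]
width: 1.0
```

Emit:
move_arm:
  deltas:
    - [[0, 0, -0.03], 0]
    - [[0, 0, -0.07], 0]
    - [[0, 0, -0.11], 0]
    - [[0, 0, -0.12], 0]

```text
clock: 8.08
ee_pos: [0.5536, 0.3518, 0.2287]
ee_rot: [179.9, 0.4, 167.9]
wrist_force: [1.3, 1.1, 1.2]
width: 0.999
```

```bash
python3 go.py 534 -342.5 200 175.2;python3 - <<'E'
from h import *
p,d=r.snapshot("top");cv2.imwrite("pics/t1.png",p);P=cloud("top",d);Z=P[...,2]
s=r.read_state();p,d=r.snapshot("wrist");cv2.imwrite("pics/w3.png",p)
P=cloud("wrist",d,s);Z=P[...,2]
for z0,z1 in((.115,.13),(.131,.14)):
    m=((Z>z0)&(Z<z1)).astype(np.uint8);n,l,st,_=cv2.connectedComponentsWithStats(m)
    for i in range(1,n):
        if st[i,4]>150:q=P[l==i];print(z0,st[i],rect(q[:,:2]),np.median(q[:,2]))
E
```

```text
pos [0.5536 0.3518 0.2287] yaw 167.89 w 0.999 F [1.3 1.1 1.2] t 8.08 J [-58.  24.  29.  92. -12.  66.  51.]
delta [-0.1263 -0.683   0.0279] turn -0.128 rows 17.0
0.115 [ 229  125   45  114 3448] (array([546.3, 348.1]), array([112.7,  40.1]), -12.4) 0.12419429727077391
0.131 [ 243  149   16   78 1172] (array([546.7, 347.9]), array([73.7, 13.5]), -12.0) 0.13602767130599522
```

View pics/w3.png

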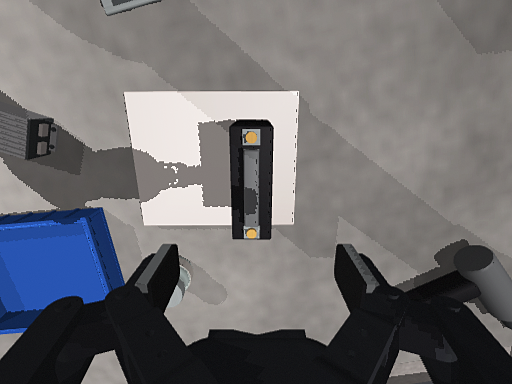

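The tall pack stands on the foam board at columns 229-274, measured at (546.5, 348). Next is the low pack.

Emit:
move_arm:
  deltas:
    - [[-0.126, -0.683, 0.02], -0.128]
    - [[-0.126, -0.683, 0.02], -0.128]
    - [[-0.126, -0.683, 0.02], -0.128]
    - [[-0.126, -0.683, 0.02], -0.128]
    - [[-0.126, -0.683, 0.02], -0.128]
    - [[-0.126, -0.683, 0.02], -0.128]
    - [[-0.126, -0.683, 0.02], -0.128]
    - [[-0.126, -0.683, 0.02], -0.128]
    - [[-0.126, -0.683, 0.02], -0.128]
    - [[-0.126, -0.683, 0.02], -0.128]

```text
clock: 9.02
ee_pos: [0.5377, -0.0683, 0.2106]
ee_rot: [-180.0, 0.2, 175.2]
wrist_force: [1.2, -0.6, -0.0]
width: 1.0
```

```bash
python3 go.py 534 -342.5 180 175.2
```

```text
pos [ 0.5377 -0.0683  0.2106] yaw 175.25 w 1.0 F [ 1.2 -0.6 -0. ] t 9.02 J [-32.  13.  39. 109. -10.  61.  97.]
delta [-0.0189 -0.2736  0.0308] turn 0.001 rows 7.0
```

Emit:
move_arm:
  deltas:
    - [[-0.019, -0.2736, 0.02], 0]
    - [[-0.019, -0.2736, 0.02], 0]
    - [[-0.019, -0.2736, 0.02], 0]
    - [[-0.019, -0.2736, 0.02], 0]
    - [[-0.019, -0.2736, 0.02], 0]
    - [[-0.019, -0.2736, 0.02], 0]
    - [[-0.019, -0.2736, 0.03], 0]
    - [[-0.019, -0.2736, 0.03], 0]
    - [[-0.019, -0.2736, 0.03], 0]
    - [[-0.019, -0.2736, 0.03], 0]

```text
clock: 9.85
ee_pos: [0.5336, -0.3413, 0.1794]
ee_rot: [179.9, 0.0, 175.3]
wrist_force: [0.2, -0.4, 0.0]
width: 1.0
```

```bash
python3 go.py 534 -342.5 56 175.2;python3 - <<'E'
from h import *
s=r.read_state();p,d=r.snapshot("wrist");cv2.imwrite("pics/w4.png",p)
P=cloud("wrist",d,s);Z=P[...,2]
for z0,z1 in((.02,.03),(.03,.055),(.083,.1)):
    m=((Z>z0)&(Z<z1)).astype(np.uint8);n,l,st,_=cv2.connectedComponentsWithStats(m)
    for i in range(1,n):
        if st[i,4]>250:q=P[l==i];print(z0,st[i],rect(q[:,:2]),np.median(q[:,2]))
E
```

```text
pos [ 0.5336 -0.3413  0.1794] yaw 175.25 w 1.0 F [ 0.2 -0.4  0. ] t 9.85 J [ -3.  28.  42.  98. -21.  62. 131.]
delta [-0.0004 -0.0013  0.1234] turn 0.001 rows 3.0
0.02 [ 213  109  189  132 2787] (array([ 538.7, -288.5]), array([200.6, 154.8]), 85.3) 0.0238978508367039
0.02 [439 169  50 127 896] (array([ 626.9, -101.5]), array([171.8,  15.8]), -11.4) 0.02508025534846338
0.02 [ 15 170  74 134 980] (array([ 592.4, -587.6]), array([186.2,  23.2]), 10.1) 0.02499865064626161
0.02 [244 292  80  48 372] (array([ 725.5, -312.4]), array([118.5,  37.3]), 63.4) 0.02527531019952335
0.02 [459 292  53   7 258] (array([715.3, -53.6]), array([76.2,  2.8]), 83.7) 0.025013232728113954
0.03 [ 281  131   53   98 4563] (array([ 536.8, -288.5]), array([106.9,  50.4]), -4.6) 0.04326796553204912
0.03 [ 445  170   67  141 2692] (array([637.3, -87.7]), array([192.7,  81.1]), 13.9) 0.04356453281309179
0.03 [   0  172   80  126 2557] (array([ 581.7, -588.4]), array([169.8,  32. ]), 14.2) 0.04281174217199693
0.03 [179 264  26  26 349] (array([ 643.7, -430.4]), array([34.8,  3. ]), 52.7) 0.04262322963517881
0.03 [243 297  82  47 873] (array([ 726.2, -312.1]), array([119.5,  38.2]), 63.3) 0.04079637450787127
0.03 [ 91 352  26  32 475] (array([ 788. , -575.9]), array([70.7,  3.8]), 3.1) 0.041739728031531254
0.083 [ 231  135   47  119 5221] (array([ 533.8, -343.4]), array([113.4,  40. ]), -4.8) 0.09118055497811461
0.083 [   0  224   42   99 1428] (array([ 594.2, -587.1]), array([105.1,   4.5]), 3.2) 0.09096212215780904
0.083 [164 296  32  39 692] (array([ 661.2, -440.2]), array([42.5, 29.1]), -35.7) 0.08629564543813421
```

View pics/w4.png

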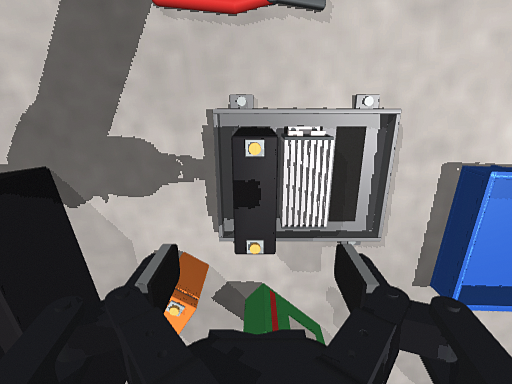

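Emit:
move_arm:
  deltas:
    - [[-0.0005, -0.0015, 0.03], 0]
    - [[-0.0005, -0.0015, 0.06], 0]
    - [[-0.0005, -0.0015, 0.09], 0]
    - [[-0.0005, -0.0015, 0.11], 0]
    - [[-0.0005, -0.0015, 0.12], 0]
    - [[-0.0005, -0.0015, 0.1235], 0]
    - [[-0.0005, -0.0015, 0.1235], 0]
    - [[-0.0005, -0.0015, 0.1235], 0]

```text
clock: 10.57
ee_pos: [0.5364, -0.3418, 0.0578]
ee_rot: [180.0, 0.2, 175.4]
wrist_force: [-0.4, 0.0, 0.4]
width: 0.999
```

Emit:
move_arm:
  deltas:
    - [[0, 0, 0], 0]
    - [[0, 0, 0], 0]
    - [[0, 0, 0], 0]
    - [[0, 0, 0], 0]
    - [[0, 0, 0], 0]
    - [[0, 0, 0], 0]
    - [[0, 0, 0], 0]
    - [[0, 0, 0], 0]
  gripper: 10

```text
clock: 11.23
ee_pos: [0.5371, -0.3427, 0.059]
ee_rot: [-180.0, 0.3, 175.4]
wrist_force: [-0.3, 0.3, 5.7]
width: 0.458
```

```bash
python3 go.py 534 -342.5 56 175.2
```

```text
pos [ 0.5371 -0.3427  0.059 ] yaw 175.41 w 0.458 F [-0.3  0.3  5.7] t 11.23 J [  1.  36.  36. 102. -27.  51. 135.]
delta [ 0.0031 -0.      0.003 ] turn 0.004 rows 1.0
```

Emit:
move_arm:
  deltas:
    - [[0, 0, -0.006], 0]
    - [[0, 0, -0.02], 0]
    - [[0, 0, -0.04], 0]
    - [[0, 0, -0.065], 0]
    - [[0, 0, -0.09], 0]
    - [[0, 0, -0.11], 0]
    - [[0, 0, -0.12], 0]
    - [[0, 0, -0.12], 0]

```text
clock: 11.9
ee_pos: [0.5375, -0.3436, 0.1819]
ee_rot: [-179.9, 0.6, 175.4]
wrist_force: [0.7, -0.4, -4.6]
width: 0.46
```

```bash
python3 go.py 529.5 251 175 168.2
```

```text
pos [ 0.5375 -0.3436  0.1819] yaw 175.39 w 0.46 F [ 0.7 -0.4 -4.6] t 11.9 J [ -3.  28.  42.  98. -21.  62. 131.]
delta [0.0558 0.5921 0.0053] turn 0.126 rows 15.0
```

Emit:
move_arm:
  deltas:
    - [[0.001, 0.01, 0], 0]
    - [[0.003, 0.03, 0], 0]
    - [[0.006, 0.06, 0], 0.02]
    - [[0.009, 0.095, 0], 0.03]
    - [[0.012, 0.13, 0], 0.04]
    - [[0.016, 0.165, 0], 0.05]
    - [[0.019, 0.2, 0], 0.06]
    - [[0.022, 0.235, 0], 0.07]
    - [[0.025, 0.27, 0], 0.08]
    - [[0.029, 0.305, 0], 0.09]

```text
clock: 12.73
ee_pos: [0.5307, -0.0345, 0.1791]
ee_rot: [-179.9, 0.4, 170.3]
wrist_force: [0.6, -0.4, -3.7]
width: 0.455
```

```bash
python3 go.py 529.5 251 175 168.2
```

```text
pos [ 0.5307 -0.0345  0.1791] yaw 170.25 w 0.455 F [ 0.6 -0.4 -3.7] t 12.73 J [-37.  15.  41. 113. -11.  57.  90.]
delta [0.0495 0.2812 0.0034] turn 0.036 rows 7.0
```

Emit:
move_arm:
  deltas:
    - [[0.006, 0.035, 0], 0.01]
    - [[0.012, 0.07, 0], 0.015]
    - [[0.018, 0.105, 0], 0.02]
    - [[0.024, 0.14, 0], 0.025]
    - [[0.031, 0.175, 0], 0.03]
    - [[0.037, 0.21, 0], 0.036]
    - [[0.042, 0.24, 0], 0.036]
    - [[0.046, 0.262, 0], 0.036]
    - [[0.049, 0.275, 0.002], 0.036]
    - [[0.0495, 0.28, 0.003], 0.036]

```text
clock: 13.57
ee_pos: [0.5264, 0.2533, 0.1732]
ee_rot: [-179.9, 0.2, 168.5]
wrist_force: [-0.7, 0.0, -3.7]
width: 0.456
```

Emit:
move_arm:
  deltas:
    - [[0, 0, 0], 0]
    - [[0, 0, 0], 0]

```text
clock: 13.73
ee_pos: [0.5251, 0.2518, 0.1717]
ee_rot: [-179.7, 0.0, 168.5]
wrist_force: [-0.7, -0.3, -3.6]
width: 0.459
```

```bash
python3 go.py 529.5 251 75 168.2
```

```text
pos [0.5251 0.2518 0.1717] yaw 168.48 w 0.459 F [-0.7 -0.3 -3.6] t 13.73 J [-57.  20.  33. 105. -13.  58.  59.]
delta [-0.0044  0.0007  0.0967] turn 0.005 rows 3.0
```

Emit:
move_arm:
  deltas:
    - [[-0.0045, 0, 0.02], 0.005]
    - [[-0.0045, 0, 0.045], 0.005]
    - [[-0.0045, 0, 0.068], 0.005]
    - [[-0.0045, 0, 0.083], 0.005]
    - [[-0.0045, 0, 0.09], 0.005]
    - [[-0.0045, 0, 0.093], 0.005]
    - [[-0.0045, 0, 0.094], 0.005]
    - [[-0.0045, 0, 0.095], 0.005]

```text
clock: 14.4
ee_pos: [0.5307, 0.2499, 0.0778]
ee_rot: [-179.7, 0.1, 168.1]
wrist_force: [0.4, 0.2, -4.4]
width: 0.462
```

```bash
python3 go.py 529.5 251 74 168.2
```

```text
pos [0.5307 0.2499 0.0778] yaw 168.11 w 0.462 F [ 0.4  0.2 -4.4] t 14.4 J [-54.  28.  30. 108. -18.  48.  64.]
delta [0.0014 0.0009 0.0038] turn -0.002 rows 1.0
```

Emit:
move_arm:
  deltas:
    - [[0.001, 0, 0.001], 0]
    - [[0.001, 0, 0.002], 0]
    - [[0.001, 0, 0.003], 0]
    - [[0.001, 0, 0.004], 0]
    - [[0.001, 0, 0.005], 0]
    - [[0.001, 0, 0.0055], 0]

```text
clock: 14.9
ee_pos: [0.5299, 0.2505, 0.0741]
ee_rot: [-179.8, 0.1, 168.1]
wrist_force: [-4.4, -1.8, 10.1]
width: 0.452
```

Emit:
move_arm:
  deltas:
    - [[0, 0, 0], 0]
    - [[0, 0, 0], 0]
    - [[0, 0, 0], 0]
    - [[0, 0, 0], 0]
    - [[0, 0, -0.003], 0]
    - [[0, 0, -0.01], 0]
  gripper: 100

```text
clock: 15.4
ee_pos: [0.5291, 0.2501, 0.0835]
ee_rot: [-179.7, -0.0, 168.1]
wrist_force: [0.1, -0.2, -0.0]
width: 0.995
```

Emit:
move_arm:
  deltas:
    - [[0, 0, -0.03], 0]
    - [[0, 0, -0.07], 0]
    - [[0, 0, -0.11], 0]
    - [[0, 0, -0.13], 0]

```text
clock: 15.73
ee_pos: [0.5321, 0.2514, 0.2192]
ee_rot: [180.0, 0.3, 168.1]
wrist_force: [0.6, -0.2, 1.5]
width: 1.0
```

```bash
python3 go.py 538.5 -288 180 175.2;python3 - <<'E'
from h import *
s=r.read_state();p,d=r.snapshot("wrist");cv2.imwrite("pics/w5.png",p)
P=cloud("wrist",d,s);Z=P[...,2]
for z0,z1 in((.098,.11),(.115,.13),(.131,.14)):
    m=((Z>z0)&(Z<z1)).astype(np.uint8);n,l,st,_=cv2.connectedComponentsWithStats(m)
    for i in range(1,n):
        if st[i,4]>250:q=P[l==i];print(z0,st[i],rect(q[:,:2]),np.median(q[:,2]))
E
```

```text
pos [0.5321 0.2514 0.2192] yaw 168.07 w 1.0 F [ 0.6 -0.2  1.5] t 15.73 J [-58.  18.  35. 103. -11.  63.  58.]
delta [-0.1175 -0.5264  0.0397] turn -0.124 rows 13.0
0.098 [329 125  54 111 528] (array([537. , 332.1]), array([118.4,  35.4]), -30.5) 0.10539899579750919
0.098 [ 233  126   43  111 4278] (array([526.8, 249.9]), array([113.4,  40. ]), -12.0) 0.10614658740541551
0.115 [ 333  126   61  119 3927] (array([546.8, 347.6]), array([114.1,  40.6]), -12.2) 0.1240892718441006
0.131 [ 353  151   28   81 1333] (array([546.6, 347.7]), array([74. , 14.5]), -12.4) 0.13596572833383214
```

View pics/w5.png

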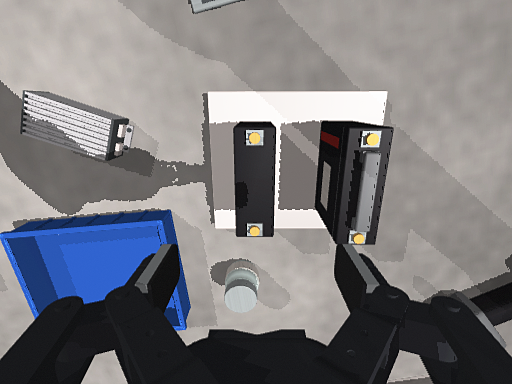

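Both packs stand on the foam board: the low one at columns 233-275 and the tall one at 320-393. Next is the old controller.

Emit:
move_arm:
  deltas:
    - [[-0.1175, -0.526, 0.01], -0.124]
    - [[-0.1175, -0.526, 0.01], -0.124]
    - [[-0.1175, -0.526, 0.01], -0.124]
    - [[-0.1175, -0.526, 0.01], -0.124]
    - [[-0.1175, -0.526, 0.01], -0.124]
    - [[-0.1175, -0.526, 0.01], -0.124]
    - [[-0.1175, -0.526, 0.01], -0.124]
    - [[-0.1175, -0.526, 0.01], -0.124]
    - [[-0.1175, -0.526, 0.01], -0.124]
    - [[-0.1175, -0.526, 0.01], -0.124]

```text
clock: 16.62
ee_pos: [0.5376, -0.1677, 0.2119]
ee_rot: [179.7, 0.6, 175.2]
wrist_force: [1.3, 0.4, 0.1]
width: 1.0
```

```bash
python3 go.py 538.5 -288 150 175.2
```

```text
pos [ 0.5376 -0.1677  0.2119] yaw 175.18 w 1.0 F [1.3 0.4 0.1] t 16.62 J [-25.  17.  45. 107. -14.  61. 111.]
delta [-0.0104 -0.1201  0.0615] turn -0.0 rows 4.0
```

Emit:
move_arm:
  deltas:
    - [[-0.0104, -0.12, 0.02], 0]
    - [[-0.0104, -0.12, 0.03], 0]
    - [[-0.0104, -0.12, 0.04], 0]
    - [[-0.0104, -0.12, 0.05], 0]
    - [[-0.0104, -0.12, 0.06], 0]
    - [[-0.0104, -0.12, 0.06], 0]
    - [[-0.0104, -0.12, 0.06], 0]

```text
clock: 17.2
ee_pos: [0.5389, -0.2853, 0.1507]
ee_rot: [179.6, 0.5, 175.3]
wrist_force: [-0.1, 0.2, 0.5]
width: 1.004
```

```bash
python3 go.py 538.5 -288 15 175.2;python3 - <<'E'
from h import *
s=r.read_state();p,d=r.snapshot("wrist");cv2.imwrite("pics/w6.png",p)
P=cloud("wrist",d,s);Z=P[...,2]
for z0,z1 in((.02,.027),(.03,.055)):
    m=((Z>z0)&(Z<z1)).astype(np.uint8);n,l,st,_=cv2.connectedComponentsWithStats(m)
    for i in range(1,n):
        q=P[l==i]
        if st[i,4]>1250:print(z0,st[i],rect(q[:,:2]),np.median(q[:,2]))
E
```

```text
pos [ 0.5389 -0.2853  0.1507] yaw 175.34 w 1.004 F [-0.1  0.2  0.5] t 17.2 J [-10.  27.  43. 103. -23.  58. 128.]
delta [ 0.0014 -0.0036  0.1357] turn 0.002 rows 4.0
0.02 [ 148  107  210  137 2791] (array([ 534.4, -288.3]), array([200.3, 147. ]), 85.3) 0.023937514026213802
0.03 [ 226  132   55  107 5361] (array([ 536.5, -288.4]), array([106.1,  49.9]), -4.8) 0.041858285874845
0.03 [ 415  174   97  129 2364] (array([607.6, -97.3]), array([164.4,  55.9]), -26.6) 0.04441945821423678
```

View pics/w6.png

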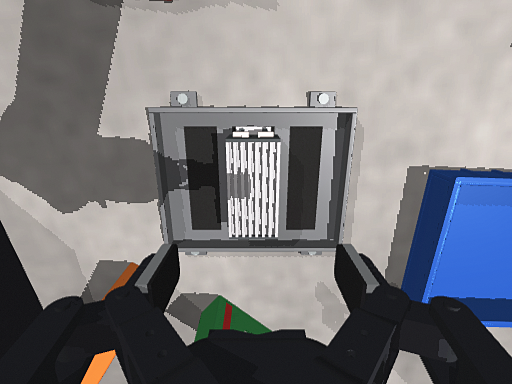

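Emit:
move_arm:
  deltas:
    - [[0.001, -0.0035, 0.03], 0]
    - [[0.001, -0.0035, 0.06], 0]
    - [[0.001, -0.0035, 0.09], 0]
    - [[0.001, -0.0035, 0.115], 0]
    - [[0.001, -0.0035, 0.13], 0]
    - [[0.001, -0.0035, 0.137], 0]
    - [[0.001, -0.0035, 0.138], 0]
    - [[0.001, -0.0035, 0.138], 0]
    - [[0.001, -0.0035, 0.138], 0]

```text
clock: 18.0
ee_pos: [0.5415, -0.2888, 0.0154]
ee_rot: [179.7, 0.8, 175.4]
wrist_force: [-0.3, -0.2, 0.5]
width: 0.999
```

```bash
python3 go.py 538.5 -288 12 175.2
```

```text
pos [ 0.5415 -0.2888  0.0154] yaw 175.4 w 0.999 F [-0.3 -0.2  0.5] t 18.0 J [ -3.  38.  36. 106. -32.  45. 135.]
delta [0.0031 0.0005 0.0034] turn 0.004 rows 1.0
```

Emit:
move_arm:
  deltas:
    - [[0.003, 0, 0.002], 0]
    - [[0.003, 0, 0.002], 0]
    - [[0.003, 0, 0.002], 0]
    - [[0.003, 0, 0.002], 0]
    - [[0.003, 0, 0.002], 0]
    - [[0.003, 0, 0.002], 0]
    - [[0.003, 0, 0.002], 0]
    - [[0.003, 0, 0.002], 0]
  gripper: 10

```text
clock: 18.67
ee_pos: [0.5394, -0.2892, 0.0146]
ee_rot: [179.7, 0.9, 175.4]
wrist_force: [-1.2, 0.6, 5.3]
width: 0.574
```

Emit:
move_arm:
  deltas:
    - [[0, 0, -0.006], 0]
    - [[0, 0, -0.02], 0]
    - [[0, 0, -0.04], 0]
    - [[0, 0, -0.065], 0]
    - [[0, 0, -0.09], 0]
    - [[0, 0, -0.11], 0]
    - [[0, 0, -0.12], 0]
    - [[0, 0, -0.12], 0]

```text
clock: 19.33
ee_pos: [0.5389, -0.2907, 0.1376]
ee_rot: [179.8, 1.2, 175.4]
wrist_force: [0.5, -1.7, -2.1]
width: 0.576
```

```bash
python3 go.py 641 4 130 173.3
```

```text
pos [ 0.5389 -0.2907  0.1376] yaw 175.37 w 0.576 F [ 0.5 -1.7 -2.1] t 19.33 J [ -9.  28.  43. 104. -24.  56. 129.]
delta [-0.0778  0.302   0.0102] turn 0.036 rows 8.0
```

Emit:
move_arm:
  deltas:
    - [[-0.003, 0.01, 0], 0.004]
    - [[-0.008, 0.03, 0], 0.008]
    - [[-0.015, 0.06, 0], 0.015]
    - [[-0.024, 0.094, 0], 0.02]
    - [[-0.033, 0.128, 0], 0.025]
    - [[-0.042, 0.162, 0], 0.03]
    - [[-0.051, 0.196, 0], 0.036]
    - [[-0.06, 0.23, 0], 0.036]
    - [[-0.068, 0.262, 0.003], 0.036]
    - [[-0.074, 0.288, 0.006], 0.036]

```text
clock: 20.17
ee_pos: [0.6354, -0.0041, 0.1318]
ee_rot: [179.7, 1.0, 173.5]
wrist_force: [-0.2, 1.1, -1.8]
width: 0.569
```

Emit:
move_arm:
  deltas:
    - [[-0.004, 0.014, 0.003], 0]
    - [[-0.004, 0.014, 0.003], 0]
    - [[-0.004, 0.014, 0.003], 0]

```text
clock: 20.42
ee_pos: [0.6396, 0.012, 0.1265]
ee_rot: [179.7, 0.8, 173.8]
wrist_force: [0.2, 0.0, -2.4]
width: 0.573
```

```bash
python3 go.py 641 4 17 173.3; python3 - <<'E'
from h import *
s=r.read_state();p,d=r.snapshot("wrist");cv2.imwrite("pics/w7.png",p)
E
```

```text
pos [0.6396 0.012  0.1265] yaw 173.76 w 0.573 F [ 0.2  0.  -2.4] t 20.42 J [-35.  31.  40. 100. -24.  56.  98.]
delta [-0.0008 -0.0083  0.1095] turn 0.008 rows 3.0
```

View pics/w7.png

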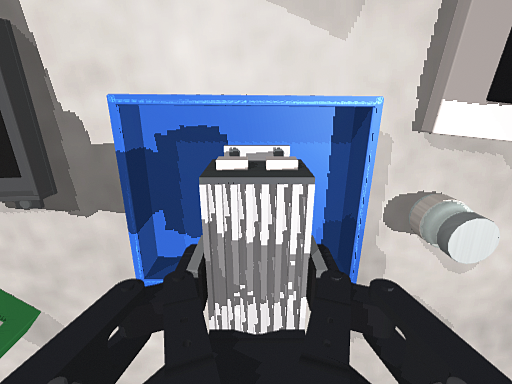

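The controller is centred over the crate at about (257,245). Lowering it.

Emit:
move_arm:
  deltas:
    - [[-0.001, -0.008, 0.015], 0.008]
    - [[-0.001, -0.008, 0.035], 0.008]
    - [[-0.001, -0.008, 0.06], 0.008]
    - [[-0.001, -0.008, 0.08], 0.008]
    - [[-0.001, -0.008, 0.095], 0.008]
    - [[-0.001, -0.008, 0.103], 0.008]
    - [[-0.001, -0.008, 0.106], 0.008]
    - [[-0.001, -0.008, 0.107], 0.008]

```text
clock: 21.13
ee_pos: [0.6411, -0.0, 0.0198]
ee_rot: [179.8, 0.8, 173.0]
wrist_force: [0.2, 0.2, -2.6]
width: 0.575
```

Emit:
move_arm:
  deltas:
    - [[0, 0, 0.001], 0]
    - [[0, 0, 0.002], 0]
    - [[0, 0, 0.003], 0]

```text
clock: 21.38
ee_pos: [0.6422, -0.0001, 0.018]
ee_rot: [179.8, 0.9, 173.0]
wrist_force: [0.3, -1.2, -2.8]
width: 0.569
```

Emit:
move_arm:
  deltas:
    - [[0, 0, 0.001], 0]
    - [[0, 0, 0.002], 0]
    - [[0, 0, 0.003], 0]
    - [[0, 0, 0.004], 0]
    - [[0, 0, 0.005], 0]

```text
clock: 21.8
ee_pos: [0.6426, -0.0, 0.0146]
ee_rot: [179.8, 0.9, 173.0]
wrist_force: [-6.2, 0.9, 12.0]
width: 0.573
```

Contact. Releasing.

Emit:
move_arm:
  deltas:
    - [[0, 0, 0], 0]
    - [[0, 0, 0], 0]
    - [[0, 0, 0], 0]
    - [[0, 0, 0], 0]
    - [[0, 0, -0.003], 0]
    - [[0, 0, -0.01], 0]
  gripper: 100

```text
clock: 22.3
ee_pos: [0.6414, 0.0, 0.0238]
ee_rot: [179.8, 0.8, 173.0]
wrist_force: [-0.2, 0.2, 0.5]
width: 0.997
```

Emit:
move_arm:
  deltas:
    - [[0, 0, -0.03], 0]
    - [[0, 0, -0.07], 0]
    - [[0, 0, -0.11], 0]
    - [[0, 0, -0.14], 0]
    - [[0, 0, -0.14], 0]

```text
clock: 22.72
ee_pos: [0.645, -0.0015, 0.1727]
ee_rot: [179.6, 1.6, 173.0]
wrist_force: [0.8, -0.6, 1.8]
width: 0.996
```

```bash
python3 go.py 432 47 170 59.4; python3 - <<'E'
from h import *
s=r.read_state();p,d=r.snapshot("wrist");cv2.imwrite("pics/w8.png",p)
P=cloud("wrist",d,s);Z=P[...,2]
for z0,z1 in((.03,.06),):
    m=((Z>z0)&(Z<z1)).astype(np.uint8);n,l,st,_=cv2.connectedComponentsWithStats(m)
    for i in range(1,n):
        q=P[l==i]
        if st[i,4]>650:print(z0,st[i],rect(q[:,:2]),np.median(q[:,2]))
E
```

```text
pos [ 0.645  -0.0015  0.1727] yaw 172.95 w 0.996 F [ 0.8 -0.6  1.8] t 22.72 J [-36.  29.  42.  98. -22.  60.  97.]
delta [ 0.2174  0.022  -0.0033] turn 1.982 rows 16.0
0.03 [ 471    0   41   92 2107] (array([551.1, 228.2]), array([81.9, 33.9]), 14.8) 0.04377557707776544
0.03 [ 143   85  233  169 8096] (array([640.6,   2.5]), array([217. , 178.4]), 83.3) 0.0447046522190053
0.03 [ 232  124   51  101 4696] (array([ 6.403e+02, -2.000e-01]), array([107. ,  49.9]), -7.1) 0.04199524605545714
0.03 [412 177  50  45 944] (array([686. , 186.1]), array([48.9, 29.6]), -36.0) 0.039953088195556485
0.03 [   0  263   62   49 1393] (array([ 740.6, -295. ]), array([79.6,  4.8]), 43.6) 0.044148796471861346
```

View pics/w8.png

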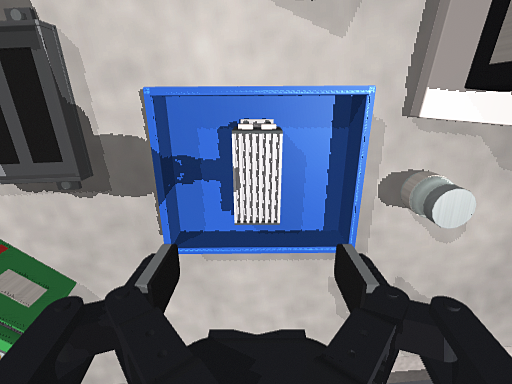

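The old controller lies flat in the crate at columns 232-282. On to the new one.

Emit:
move_arm:
  deltas:
    - [[0.02, 0.002, 0], 0.12]
    - [[0.04, 0.004, 0], 0.24]
    - [[0.06, 0.006, 0], 0.36]
    - [[0.08, 0.008, 0], 0.48]
    - [[0.1, 0.01, 0], 0.6]
    - [[0.12, 0.012, 0], 0.72]
    - [[0.14, 0.014, 0], 0.84]
    - [[0.16, 0.016, 0], 0.96]
    - [[0.18, 0.018, 0], 1.08]
    - [[0.2, 0.02, 0], 1.2]

```text
clock: 23.6
ee_pos: [0.4469, 0.0426, 0.1635]
ee_rot: [178.8, 0.2, 104.8]
wrist_force: [-1.1, -0.3, 0.7]
width: 1.001
```

```bash
python3 go.py 432 47 170 59.4
```

```text
pos [0.4469 0.0426 0.1635] yaw 104.76 w 1.001 F [-1.1 -0.3  0.7] t 23.6 J [-76.   6.  70. 125.  -7.  52.  12.]
delta [ 0.008  -0.0131 -0.0068] turn 0.792 rows 7.0
```

Emit:
move_arm:
  deltas:
    - [[0.003, -0.004, -0.007], 0.1]
    - [[0.004, -0.008, -0.007], 0.2]
    - [[0.006, -0.01, -0.007], 0.3]

```text
clock: 23.85
ee_pos: [0.4335, 0.0461, 0.1692]
ee_rot: [179.0, -0.2, 87.3]
wrist_force: [1.0, 0.2, 0.3]
width: 1.002
```

```bash
python3 go.py 432 47 170 59.4
```

```text
pos [0.4335 0.0461 0.1692] yaw 87.34 w 1.002 F [1.  0.2 0.3] t 23.85 J [-82.   0.  73. 126.  -0.  53. -12.]
delta [ 0.0008 -0.0015 -0.0008] turn 0.488 rows 4.0
```

Emit:
move_arm:
  deltas:
    - [[0.001, -0.0015, 0], 0.12]
    - [[0.001, -0.0015, 0], 0.24]
    - [[0.001, -0.0015, 0], 0.36]
    - [[0.001, -0.0015, 0], 0.488]
    - [[0.001, -0.0015, 0], 0.488]

```text
clock: 24.27
ee_pos: [0.4309, 0.0471, 0.1684]
ee_rot: [179.3, -0.6, 59.3]
wrist_force: [0.1, -1.0, -0.4]
width: 1.002
```

```bash
python3 go.py 432 47 12 59.4; python3 - <<'E'
from h import *
s=r.read_state();p,d=r.snapshot("wrist");cv2.imwrite("pics/w9.png",p)
P=cloud("wrist",d,s);Z=P[...,2]
for z0,z1 in((.03,.06),):
    m=((Z>z0)&(Z<z1)).astype(np.uint8);n,l,st,_=cv2.connectedComponentsWithStats(m)
    for i in range(1,n):
        q=P[l==i]
        if st[i,4]>650:print(z0,st[i],rect(q[:,:2]),np.median(q[:,2]))
E
```

```text
pos [0.4309 0.0471 0.1684] yaw 59.26 w 1.002 F [ 0.1 -1.  -0.4] t 24.27 J [-82.  -1.  72. 126.   1.  53. -41.]
delta [-0.001  -0.0011  0.1564] turn -0.002 rows 4.0
0.03 [ 341    0  171  244 4949] (array([616.2,   5.4]), array([216.6, 130.4]), 83.4) 0.04475973767694674
0.03 [ 401   72  111   92 5852] (array([6.395e+02, 2.000e-01]), array([106.7,  50.9]), -7.2) 0.043003436013176924
0.03 [ 231  136   51   95 4465] (array([431.9,  46.3]), array([102.2,  50.1]), 59.6) 0.0374216784516615
```

View pics/w9.png

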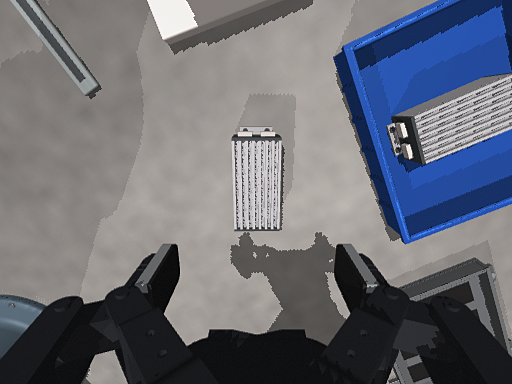

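Emit:
move_arm:
  deltas:
    - [[-0.001, -0.0005, 0.025], 0]
    - [[-0.001, -0.0005, 0.05], 0]
    - [[-0.001, -0.0005, 0.075], 0]
    - [[-0.001, -0.0005, 0.09], 0]

```text
clock: 24.65
ee_pos: [0.4296, 0.0462, 0.0759]
ee_rot: [179.4, -0.3, 59.7]
wrist_force: [-0.3, -0.3, 0.3]
width: 1.002
```

```bash
python3 go.py 432 46.7 12 59.4
```

```text
pos [0.4296 0.0462 0.0759] yaw 59.71 w 1.002 F [-0.3 -0.3  0.3] t 24.65 J [-66.  19.  61. 130. -25.  42. -18.]
delta [0.0013 0.0011 0.0639] turn 0.005 rows 2.0
```

Emit:
move_arm:
  deltas:
    - [[0.001, 0.001, 0.02], 0.005]
    - [[0.001, 0.001, 0.04], 0.005]
    - [[0.001, 0.001, 0.055], 0.005]
    - [[0.001, 0.001, 0.063], 0.005]
    - [[0.001, 0.001, 0.064], 0.005]
    - [[0.001, 0.001, 0.064], 0.005]

```text
clock: 25.15
ee_pos: [0.4316, 0.0461, 0.0117]
ee_rot: [179.4, -0.3, 59.5]
wrist_force: [0.4, 0.2, -0.3]
width: 1.003
```

```bash
python3 go.py 432 46.7 11 59.4
```

```text
pos [0.4316 0.0461 0.0117] yaw 59.48 w 1.003 F [ 0.4  0.2 -0.3] t 25.15 J [-55.  27.  49. 131. -37.  36.  -9.]
delta [0.0007 0.0001 0.0007] turn 0.001 rows 1.0
```

Emit:
move_arm:
  deltas:
    - [[0.0005, 0, 0.0005], 0]
    - [[0.0005, 0, 0.0005], 0]
    - [[0.0005, 0, 0.0005], 0]
    - [[0.0005, 0, 0.0005], 0]
    - [[0.0005, 0, 0.0005], 0]
    - [[0.0005, 0, 0.0005], 0]
    - [[0.0005, 0, 0.0005], 0]
    - [[0.0005, 0, 0.0005], 0]
  gripper: 10

```text
clock: 25.82
ee_pos: [0.433, 0.0469, 0.0123]
ee_rot: [179.3, -0.4, 59.5]
wrist_force: [-0.8, 0.2, 5.1]
width: 0.571
```

Emit:
move_arm:
  deltas:
    - [[0, 0, -0.006], 0]
    - [[0, 0, -0.02], 0]
    - [[0, 0, -0.04], 0]
    - [[0, 0, -0.065], 0]
    - [[0, 0, -0.09], 0]
    - [[0, 0, -0.11], 0]
    - [[0, 0, -0.11], 0]

```text
clock: 26.4
ee_pos: [0.4337, 0.0477, 0.1251]
ee_rot: [179.2, -0.8, 59.5]
wrist_force: [1.6, -0.0, -3.0]
width: 0.572
```

```bash
python3 go.py 539 -288 120 -4.8
```

```text
pos [0.4337 0.0477 0.1251] yaw 59.53 w 0.572 F [ 1.6 -0.  -3. ] t 26.4 J [-75.  13.  70. 128. -16.  47. -25.]
delta [-0.236   0.261   0.0055] turn 1.123 rows 9.0
```

Emit:
move_arm:
  deltas:
    - [[-0.006, 0.007, 0], 0.04]
    - [[-0.02, 0.022, 0], 0.1]
    - [[-0.04, 0.044, 0], 0.2]
    - [[-0.063, 0.07, 0], 0.31]
    - [[-0.087, 0.096, 0], 0.42]
    - [[-0.11, 0.122, 0], 0.53]
    - [[-0.134, 0.148, 0], 0.64]
    - [[-0.157, 0.174, 0], 0.75]
    - [[-0.18, 0.2, 0], 0.86]
    - [[-0.2, 0.222, 0], 0.96]

```text
clock: 27.23
ee_pos: [0.5222, -0.2403, 0.123]
ee_rot: [-179.8, -0.9, 4.0]
wrist_force: [-0.1, -0.4, -2.4]
width: 0.572
```

```bash
python3 go.py 539 -288 120 -4.8
```

```text
pos [ 0.5222 -0.2403  0.123 ] yaw 4.02 w 0.572 F [-0.1 -0.4 -2.4] t 27.23 J [-29.  36.  65. 110. -40.  59. -32.]
delta [0.0133 0.0488 0.0031] turn 0.154 rows 2.0
```

Emit:
move_arm:
  deltas:
    - [[0.006, 0.02, 0], 0.07]
    - [[0.012, 0.04, 0.003], 0.13]
    - [[0.0133, 0.0475, 0.003], 0.154]
    - [[0.0133, 0.0488, 0.003], 0.154]
    - [[0.0133, 0.0488, 0.003], 0.154]
    - [[0.0133, 0.0488, 0.003], 0.154]

```text
clock: 27.73
ee_pos: [0.5382, -0.2865, 0.1189]
ee_rot: [-179.5, -0.8, -4.7]
wrist_force: [0.6, 0.6, -3.7]
width: 0.569
```

```bash
python3 go.py 539 -288.3 16 -4.8; python3 - <<'E'
from h import *
s=r.read_state();p,d=r.snapshot("wrist");cv2.imwrite("pics/w10.png",p)
P=cloud("wrist",d,s);Z=P[...,2]
for z0,z1 in((.02,.027),(.1,.17)):
    m=((Z>z0)&(Z<z1)).astype(np.uint8);n,l,st,_=cv2.connectedComponentsWithStats(m)
    for i in range(1,n):
        q=P[l==i]
        if st[i,4]>650:print(z0,st[i],rect(q[:,:2]),np.median(q[:,2]))
E
```

```text
pos [ 0.5382 -0.2865  0.1189] yaw -4.75 w 0.569 F [ 0.6  0.6 -3.7] t 27.73 J [-22.  41.  64. 105. -43.  61. -36.]
delta [-0.0004  0.0026  0.1029] turn 0.001 rows 3.0
0.02 [   6    0   50  209 1379] (array([ 627.4, -101.5]), array([169. ,   3.4]), -6.8) 0.023619519851643164
0.02 [ 142  108  236  161 3617] (array([ 538.6, -288.4]), array([200.3, 156. ]), 85.3) 0.023947351243058954
0.1 [  145   145   224   189 21594] (array([ 546.5, -287.2]), array([104.9,  83.8]), 23.2) 0.14444985021532006
```

View pics/w10.png

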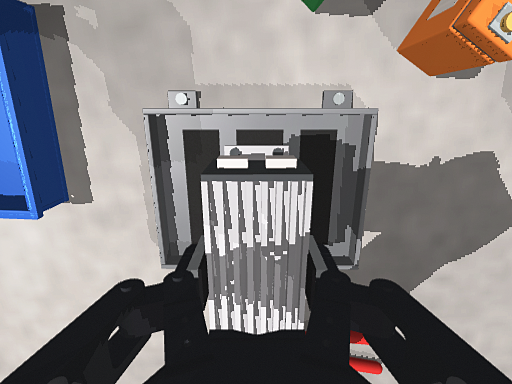

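The new controller is over the middle of the tray, centred at column 257. Lowering it.

Emit:
move_arm:
  deltas:
    - [[0, 0.002, 0.015], 0]
    - [[0, 0.002, 0.035], 0]
    - [[0, 0.002, 0.06], 0]
    - [[0, 0.002, 0.08], 0]
    - [[0, 0.002, 0.09], 0]
    - [[0, 0.002, 0.095], 0]
    - [[0, 0.002, 0.097], 0]
    - [[0, 0.002, 0.098], 0]

```text
clock: 28.45
ee_pos: [0.5404, -0.2876, 0.0216]
ee_rot: [-179.6, -0.9, -4.7]
wrist_force: [0.7, -0.2, -3.3]
width: 0.574
```

```bash
python3 go.py 539 -288.3 16 -4.8
```

```text
pos [ 0.5404 -0.2876  0.0216] yaw -4.68 w 0.574 F [ 0.7 -0.2 -3.3] t 28.45 J [-17.  47.  56. 107. -50.  54. -32.]
delta [-0.0014  0.0009  0.0056] turn 0.002 rows 1.0
```

Emit:
move_arm:
  deltas:
    - [[-0.001, 0.001, 0.001], 0]
    - [[-0.001, 0.001, 0.002], 0]
    - [[-0.001, 0.001, 0.003], 0]
    - [[-0.001, 0.001, 0.004], 0]
    - [[-0.001, 0.001, 0.005], 0]
    - [[-0.001, 0.001, 0.006], 0]

```text
clock: 28.95
ee_pos: [0.5401, -0.2888, 0.0178]
ee_rot: [-179.5, -0.9, -4.7]
wrist_force: [-3.6, 4.4, 14.9]
width: 0.575
```

Emit:
move_arm:
  deltas:
    - [[0, 0, 0], 0]
    - [[0, 0, 0], 0]
    - [[0, 0, 0], 0]
    - [[0, 0, 0], 0]
    - [[0, 0, -0.003], 0]
    - [[0, 0, -0.01], 0]
  gripper: 100

```text
clock: 29.45
ee_pos: [0.5392, -0.2883, 0.0271]
ee_rot: [-179.5, -0.8, -4.7]
wrist_force: [0.7, -0.6, -0.1]
width: 1.0
```

Emit:
move_arm:
  deltas:
    - [[0, 0, -0.03], 0]
    - [[0, 0, -0.07], 0]
    - [[0, 0, -0.11], 0]
    - [[0, 0, -0.15], 0]
    - [[0, 0, -0.16], 0]

```text
clock: 29.87
ee_pos: [0.5393, -0.2932, 0.1945]
ee_rot: [-179.7, -1.4, -4.7]
wrist_force: [0.3, -0.1, 0.5]
width: 0.999
```

```bash
python3 go.py 530 249.7 190 168; python3 - <<'E'
from h import *
s=r.read_state();p,d=r.snapshot("wrist");cv2.imwrite("pics/w11.png",p)
P=cloud("wrist",d,s);Z=P[...,2]
for z0,z1 in((.02,.027),(.03,.06),):
    m=((Z>z0)&(Z<z1)).astype(np.uint8);n,l,st,_=cv2.connectedComponentsWithStats(m)
    for i in range(1,n):
        q=P[l==i]
        if st[i,4]>650:print(z0,st[i],rect(q[:,:2]),np.median(q[:,2]))
E
```

```text
pos [ 0.5393 -0.2932  0.1945] yaw -4.74 w 0.999 F [ 0.3 -0.1  0.5] t 29.87 J [-25.  36.  69. 102. -38.  67. -39.]
delta [-0.0542 -0.5403  0.0058] turn -3.015 rows 25.0
0.02 [ 164  112  179  127 2647] (array([ 538.6, -288.5]), array([200.1, 155.6]), 85.3) 0.023922795678176234
0.03 [366   0  52  85 975] (array([ 671.1, -435.1]), array([76.9, 34.1]), -5.9) 0.04586311988240113
0.03 [   0   17   89  180 3831] (array([633.9, -54. ]), array([178.6, 105.3]), -6.8) 0.044470222461919895
0.03 [  0  85  17  76 716] (array([623.3, -22.7]), array([84.3, 19.3]), -20.6) 0.03638738011926619
0.03 [ 230  133   47   93 3986] (array([ 540.8, -289. ]), array([106.1,  49.9]), -4.8) 0.043252685424273976
```

View pics/w11.png

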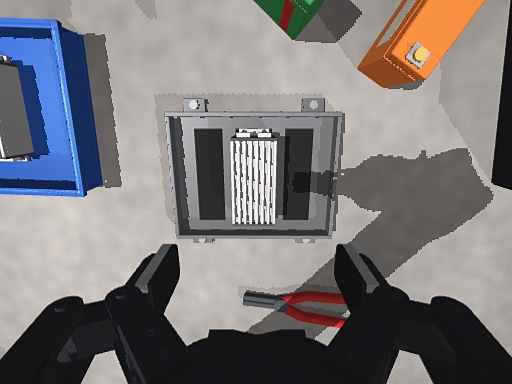

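The new controller sits square in the middle of the tray, at columns 230-277. Moving toward the low pack while turning back to the earlier wrist posture.

Emit:
move_arm:
  deltas:
    - [[-0.002, -0.022, 0], -0.12]
    - [[-0.004, -0.044, 0], -0.24]
    - [[-0.006, -0.066, 0], -0.36]
    - [[-0.008, -0.088, 0], -0.48]
    - [[-0.01, -0.11, 0], -0.6]
    - [[-0.012, -0.132, 0], -0.72]
    - [[-0.014, -0.154, 0], -0.84]
    - [[-0.016, -0.176, 0], -0.96]
    - [[-0.018, -0.198, 0], -1.08]
    - [[-0.02, -0.22, 0], -1.2]

```text
clock: 30.75
ee_pos: [0.5365, -0.0707, 0.1938]
ee_rot: [178.9, -0.8, 64.4]
wrist_force: [-0.4, 0.1, -0.2]
width: 1.0
```

```bash
python3 go.py 530 249.7 190 168
```

```text
pos [ 0.5365 -0.0707  0.1938] yaw 64.39 w 1.0 F [-0.4  0.1 -0.2] t 30.75 J [-48.  19.  61. 112. -20.  59.  -4.]
delta [ 0.2861 -0.1445  0.0048] turn -1.808 rows 15.0
```

Emit:
move_arm:
  deltas:
    - [[0.02, -0.01, 0], -0.12]
    - [[0.04, -0.02, 0], -0.24]
    - [[0.06, -0.03, 0], -0.36]
    - [[0.08, -0.04, 0], -0.48]
    - [[0.1, -0.05, 0], -0.6]
    - [[0.12, -0.06, 0], -0.72]
    - [[0.14, -0.07, 0], -0.84]
    - [[0.16, -0.08, 0], -0.96]
    - [[0.18, -0.09, 0], -1.08]
    - [[0.2, -0.1, 0], -1.2]

```text
clock: 31.58
ee_pos: [0.5318, 0.1538, 0.1936]
ee_rot: [179.0, 0.7, 133.5]
wrist_force: [0.2, -0.2, -0.0]
width: 1.003
```

```bash
python3 go.py 530 249.7 190 168
```

```text
pos [0.5318 0.1538 0.1936] yaw 133.46 w 1.003 F [ 0.2 -0.2 -0. ] t 31.58 J [-57.  16.  43. 110. -13.  58.  34.]
delta [0.0709 0.0647 0.0038] turn -0.603 rows 5.0
```

Emit:
move_arm:
  deltas:
    - [[0.015, 0.014, 0], -0.12]
    - [[0.03, 0.027, 0], -0.24]
    - [[0.045, 0.041, 0], -0.36]
    - [[0.06, 0.054, 0], -0.48]
    - [[0.07, 0.064, 0], -0.6]
    - [[0.071, 0.065, 0], -0.603]
    - [[0.071, 0.065, 0], -0.603]

```text
clock: 32.17
ee_pos: [0.5291, 0.2506, 0.1929]
ee_rot: [179.6, 1.1, 168.0]
wrist_force: [0.3, -0.7, 0.5]
width: 1.004
```

```bash
python3 go.py 530 249.7 74 168; python3 - <<'E'
from h import *
s=r.read_state();p,d=r.snapshot("wrist");cv2.imwrite("pics/w12.png",p)
P=cloud("wrist",d,s);Z=P[...,2]
for z0,z1 in((.098,.111),(.131,.14)):
    m=((Z>z0)&(Z<z1)).astype(np.uint8);n,l,st,_=cv2.connectedComponentsWithStats(m)
    for i in range(1,n):
        q=P[l==i]
        if st[i,4]>650:print(z0,st[i],rect(q[:,:2]),np.median(q[:,2]))
E
```

```text
pos [0.5291 0.2506 0.1929] yaw 167.98 w 1.004 F [ 0.3 -0.7  0.5] t 32.17 J [-58.  19.  34. 105. -12.  59.  58.]
delta [ 0.0012 -0.0014  0.1188] turn -0.0 rows 3.0
0.098 [336 128  62 117 698] (array([536.5, 331.8]), array([118. ,  35.7]), -30.8) 0.10547821987801706
0.098 [ 232  130   47  121 5151] (array([526.9, 249.9]), array([114. ,  40.1]), -12.0) 0.10615154119186188
0.131 [ 365  159   32   88 1635] (array([546.4, 347.9]), array([73.4, 15. ]), -12.5) 0.13592464850972777
```

View pics/w12.png

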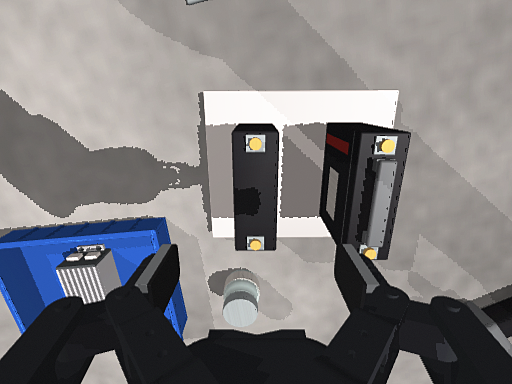

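Emit:
move_arm:
  deltas:
    - [[0.001, -0.001, 0.03], 0]
    - [[0.001, -0.001, 0.06], 0]
    - [[0.001, -0.001, 0.085], 0]
    - [[0.001, -0.001, 0.105], 0]
    - [[0.001, -0.001, 0.115], 0]
    - [[0.001, -0.001, 0.119], 0]
    - [[0.001, -0.001, 0.12], 0]
    - [[0.001, -0.001, 0.12], 0]

```text
clock: 32.88
ee_pos: [0.5317, 0.2479, 0.0739]
ee_rot: [179.6, 1.2, 167.8]
wrist_force: [-0.7, -0.9, 0.0]
width: 1.003
```

Emit:
move_arm:
  deltas:
    - [[0, 0, 0], 0]
    - [[0, 0, 0], 0]
    - [[0, 0, 0], 0]
    - [[0, 0, 0], 0]
    - [[0, 0, 0], 0]
    - [[0, 0, 0], 0]
    - [[0, 0, 0], 0]
    - [[0, 0, 0], 0]
  gripper: 10

```text
clock: 33.55
ee_pos: [0.5327, 0.2487, 0.0751]
ee_rot: [179.5, 1.3, 167.8]
wrist_force: [-1.0, 1.0, 6.7]
width: 0.459
```

```bash
python3 go.py 530 249.7 74 168
```

```text
pos [0.5327 0.2487 0.0751] yaw 167.76 w 0.459 F [-1.   1.   6.7] t 33.55 J [-54.  28.  30. 109. -18.  46.  64.]
delta [0.0029 0.0004 0.0011] turn -0.004 rows 1.0
```

Emit:
move_arm:
  deltas:
    - [[0, 0, -0.006], 0]
    - [[0, 0, -0.02], 0]
    - [[0, 0, -0.04], 0]
    - [[0, 0, -0.065], 0]
    - [[0, 0, -0.09], 0]
    - [[0, 0, -0.105], 0]
    - [[0, 0, -0.11], 0]
    - [[0, 0, -0.11], 0]

```text
clock: 34.22
ee_pos: [0.5306, 0.2484, 0.1866]
ee_rot: [179.4, 1.3, 167.7]
wrist_force: [0.1, -0.5, -3.9]
width: 0.461
```

```bash
python3 go.py 537 -343 170 175.2
```

```text
pos [0.5306 0.2484 0.1866] yaw 167.74 w 0.461 F [ 0.1 -0.5 -3.9] t 34.22 J [-58.  19.  34. 106. -12.  58.  59.]
delta [-0.1313 -0.5767  0.0137] turn -0.13 rows 15.0
```

Emit:
move_arm:
  deltas:
    - [[-0.002, -0.01, 0], -0.004]
    - [[-0.007, -0.03, 0], -0.01]
    - [[-0.014, -0.06, 0], -0.02]
    - [[-0.022, -0.095, 0], -0.03]
    - [[-0.03, -0.13, 0], -0.04]
    - [[-0.038, -0.165, 0], -0.05]
    - [[-0.046, -0.2, 0], -0.06]
    - [[-0.054, -0.235, 0], -0.07]
    - [[-0.062, -0.27, 0], -0.08]
    - [[-0.07, -0.305, 0], -0.09]

```text
clock: 35.05
ee_pos: [0.5317, -0.067, 0.1831]
ee_rot: [179.6, 1.1, 172.9]
wrist_force: [0.3, 0.6, -4.2]
width: 0.457
```

```bash
python3 go.py 539.8 -343 170 175.2
```

```text
pos [ 0.5317 -0.067   0.1831] yaw 172.9 w 0.457 F [ 0.3  0.6 -4.2] t 35.05 J [-34.  14.  42. 112. -12.  56.  97.]
delta [-0.0419 -0.2729  0.012 ] turn -0.04 rows 7.0
```

Emit:
move_arm:
  deltas:
    - [[-0.005, -0.035, 0], -0.01]
    - [[-0.011, -0.07, 0], -0.015]
    - [[-0.016, -0.105, 0], -0.02]
    - [[-0.021, -0.14, 0], -0.025]
    - [[-0.027, -0.175, 0], -0.03]
    - [[-0.032, -0.21, 0], -0.036]
    - [[-0.037, -0.24, 0], -0.04]
    - [[-0.04, -0.26, 0.005], -0.04]
    - [[-0.042, -0.271, 0.008], -0.04]
    - [[-0.042, -0.273, 0.01], -0.04]

```text
clock: 35.88
ee_pos: [0.5367, -0.3461, 0.17]
ee_rot: [179.7, 0.9, 174.9]
wrist_force: [0.4, -0.5, -4.0]
width: 0.458
```

Emit:
move_arm:
  deltas:
    - [[0, 0, 0], 0]
    - [[0, 0, 0], 0]

```text
clock: 36.05
ee_pos: [0.5356, -0.344, 0.1682]
ee_rot: [179.6, 0.7, 175.0]
wrist_force: [-0.5, -0.2, -4.3]
width: 0.454
```

```bash
python3 go.py 539.8 -343 60 175.2; python3 - <<'E'
from h import *
s=r.read_state();p,d=r.snapshot("wrist");cv2.imwrite("pics/w13.png",p)
E
```

```text
pos [ 0.5356 -0.344   0.1682] yaw 174.96 w 0.454 F [-0.5 -0.2 -4.3] t 36.05 J [ -3.  29.  43.  99. -23.  61. 132.]
delta [-0.0028  0.0005  0.1082] turn -0.004 rows 3.0
```

View pics/w13.png

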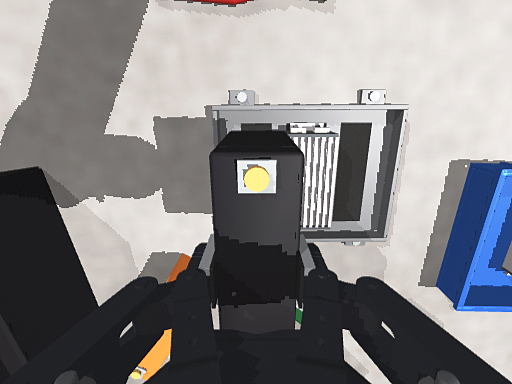

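Emit:
move_arm:
  deltas:
    - [[-0.003, 0.0005, 0.015], -0.004]
    - [[-0.003, 0.0005, 0.035], -0.004]
    - [[-0.003, 0.0005, 0.06], -0.004]
    - [[-0.003, 0.0005, 0.08], -0.004]
    - [[-0.003, 0.0005, 0.092], -0.004]
    - [[-0.003, 0.0005, 0.099], -0.004]
    - [[-0.003, 0.0005, 0.102], -0.004]
    - [[-0.003, 0.0005, 0.103], -0.004]

```text
clock: 36.77
ee_pos: [0.5413, -0.3424, 0.0657]
ee_rot: [179.6, 0.8, 175.3]
wrist_force: [-0.3, -1.0, -4.0]
width: 0.45
```

Emit:
move_arm:
  deltas:
    - [[0, 0, 0], 0]
    - [[0, 0, 0], 0]

```text
clock: 36.93
ee_pos: [0.5424, -0.343, 0.0671]
ee_rot: [179.6, 0.9, 175.3]
wrist_force: [-0.6, -0.1, -3.2]
width: 0.463
```

```bash
python3 go.py 539.8 -343 60 175.2
```

```text
pos [ 0.5424 -0.343   0.0671] yaw 175.3 w 0.463 F [-0.6 -0.1 -3.2] t 36.93 J [  0.  36.  38. 101. -29.  52. 136.]
delta [ 0.0027 -0.0002  0.007 ] turn 0.002 rows 1.0
```

Emit:
move_arm:
  deltas:
    - [[0.003, 0, 0.001], 0]
    - [[0.003, 0, 0.002], 0]
    - [[0.003, 0, 0.003], 0]
    - [[0.003, 0, 0.004], 0]
    - [[0.003, 0, 0.005], 0]
    - [[0.003, 0, 0.006], 0]
    - [[0.003, 0, 0.007], 0]
    - [[0.003, 0, 0.007], 0]

```text
clock: 37.6
ee_pos: [0.5397, -0.3428, 0.0604]
ee_rot: [179.6, 0.9, 175.3]
wrist_force: [-0.9, -0.1, -2.1]
width: 0.456
```

Emit:
move_arm:
  deltas:
    - [[0, 0, 0.001], 0]
    - [[0, 0, 0.002], 0]
    - [[0, 0, 0.0025], 0]
    - [[0, 0, 0.0025], 0]

```text
clock: 37.93
ee_pos: [0.5395, -0.3429, 0.0602]
ee_rot: [179.5, 0.9, 175.3]
wrist_force: [-5.0, 4.7, 10.7]
width: 0.458
```

Emit:
move_arm:
  deltas:
    - [[0, 0, 0], 0]
    - [[0, 0, 0], 0]
    - [[0, 0, 0], 0]
    - [[0, 0, 0], 0]
    - [[0, 0, -0.003], 0]
    - [[0, 0, -0.01], 0]
  gripper: 100

```text
clock: 38.43
ee_pos: [0.5387, -0.3424, 0.0693]
ee_rot: [179.4, 0.8, 175.3]
wrist_force: [0.4, -0.3, 0.9]
width: 0.999
```

Emit:
move_arm:
  deltas:
    - [[0, 0, -0.03], 0]
    - [[0, 0, -0.07], 0]
    - [[0, 0, -0.11], 0]
    - [[0, 0, -0.125], 0]
    - [[0, 0, -0.125], 0]

```text
clock: 38.85
ee_pos: [0.5397, -0.3466, 0.201]
ee_rot: [179.7, 1.4, 175.2]
wrist_force: [0.3, 0.0, 0.6]
width: 1.0
```

```bash
python3 go.py 549 348 215 168; python3 - <<'E'
from h import *
s=r.read_state();p,d=r.snapshot("wrist");cv2.imwrite("pics/w14.png",p)
P=cloud("wrist",d,s);Z=P[...,2]
for z0,z1 in((.083,.096),(.03,.06)):
    m=((Z>z0)&(Z<z1)).astype(np.uint8);n,l,st,_=cv2.connectedComponentsWithStats(m)
    for i in range(1,n):
        q=P[l==i]
        if st[i,4]>1650:print(z0,st[i],rect(q[:,:2]),np.median(q[:,2]))
E
```

```text
pos [ 0.5397 -0.3466  0.201 ] yaw 175.24 w 1.0 F [0.3 0.  0.6] t 38.85 J [ -4.  27.  44.  97. -22.  63. 132.]
delta [ 0.048   0.6931 -0.0116] turn 0.126 rows 17.0
0.083 [ 239  122   44  113 4450] (array([ 533.9, -342.1]), array([114. ,  40.1]), -4.5) 0.09112857616587505
0.03 [ 282  120   51   92 4060] (array([ 536.3, -288.8]), array([105. ,  50.3]), -4.8) 0.0432306427896528
0.03 [ 435  157   77  134 2744] (array([634.1, -53.2]), array([179.7, 107.7]), -6.2) 0.043977745943670696
0.03 [   0  159  102  145 3093] (array([ 598. , -588.2]), array([209.7,  46.8]), 16.6) 0.04563585551811036
```

View pics/w14.png

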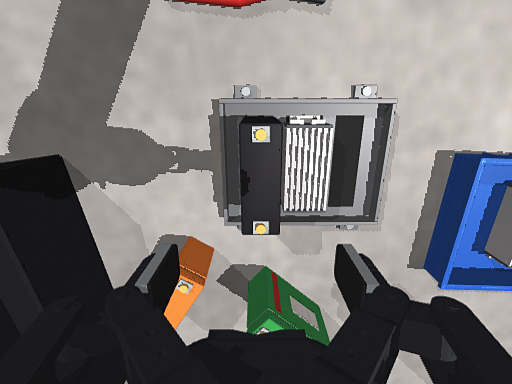

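The low pack is back in its place at columns 239-283, measured within 1-2 mm of the start. Now the tall pack.

Emit:
move_arm:
  deltas:
    - [[0.048, 0.693, -0.012], 0.126]
    - [[0.048, 0.693, -0.012], 0.126]
    - [[0.048, 0.693, -0.012], 0.126]
    - [[0.048, 0.693, -0.012], 0.126]
    - [[0.048, 0.693, -0.012], 0.126]
    - [[0.048, 0.693, -0.012], 0.126]
    - [[0.048, 0.693, -0.012], 0.126]
    - [[0.048, 0.693, -0.012], 0.126]
    - [[0.048, 0.693, -0.012], 0.126]
    - [[0.048, 0.693, -0.012], 0.126]

```text
clock: 39.73
ee_pos: [0.5414, 0.0747, 0.2048]
ee_rot: [179.5, 1.0, 168.1]
wrist_force: [-0.0, 0.5, 1.0]
width: 1.002
```

```bash
python3 go.py 549 348 205 168
```

```text
pos [0.5414 0.0747 0.2048] yaw 168.06 w 1.002 F [-0.   0.5  1. ] t 39.73 J [-48.  14.  41. 110. -11.  59.  76.]
delta [0.0491 0.269  0.0014] turn 0.001 rows 7.0
```

Emit:
move_arm:
  deltas:
    - [[0.049, 0.269, 0.001], 0]
    - [[0.049, 0.269, 0.001], 0]
    - [[0.049, 0.269, 0.001], 0]
    - [[0.049, 0.269, 0.001], 0]
    - [[0.049, 0.269, 0.001], 0]
    - [[0.049, 0.269, 0.001], 0]
    - [[0.049, 0.269, 0.001], 0]
    - [[0.049, 0.269, 0.001], 0]
    - [[0.049, 0.269, 0.001], 0]

```text
clock: 40.48
ee_pos: [0.5468, 0.3506, 0.2029]
ee_rot: [179.7, 0.8, 168.4]
wrist_force: [-0.2, -0.3, 0.2]
width: 1.0
```

```bash
python3 go.py 549 348 90 168; python3 - <<'E'
from h import *
s=r.read_state();p,d=r.snapshot("wrist");cv2.imwrite("pics/w15.png",p)
P=cloud("wrist",d,s);Z=P[...,2]
for z0,z1 in((.115,.13),(.131,.14)):
    m=((Z>z0)&(Z<z1)).astype(np.uint8);n,l,st,_=cv2.connectedComponentsWithStats(m)
    for i in range(1,n):
        q=P[l==i]
        if st[i,4]>650:print(z0,st[i],rect(q[:,:2]),np.median(q[:,2]))
E
```

```text
pos [0.5468 0.3506 0.2029] yaw 168.39 w 1.0 F [-0.2 -0.3  0.2] t 40.48 J [-62.  26.  34.  95. -15.  63.  54.]
delta [-0.0011 -0.0028  0.113 ] turn 0.007 rows 3.0
0.115 [ 230  134   49  124 4136] (array([546.8, 348.2]), array([114. ,  40.1]), -12.3) 0.12421087107455325
0.131 [ 246  161   17   84 1359] (array([546.3, 348.5]), array([73.1, 13.3]), -12.2) 0.1360283533278922
```

View pics/w15.png

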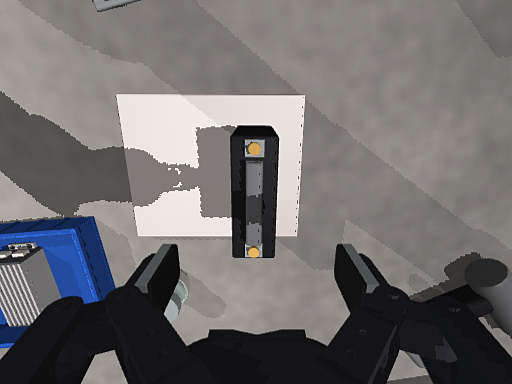

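The tall pack is centred between the fingers, at columns 230-279. Descending to grip it.

Emit:
move_arm:
  deltas:
    - [[-0.0005, -0.0023, 0.03], 0.007]
    - [[-0.0005, -0.0023, 0.06], 0.007]
    - [[-0.0005, -0.0023, 0.085], 0.007]
    - [[-0.0005, -0.0023, 0.102], 0.007]
    - [[-0.0005, -0.0023, 0.111], 0.007]
    - [[-0.0005, -0.0023, 0.114], 0.007]
    - [[-0.0005, -0.0023, 0.114], 0.007]
    - [[-0.0005, -0.0023, 0.114], 0.007]

```text
clock: 41.2
ee_pos: [0.551, 0.3448, 0.0906]
ee_rot: [179.6, 1.0, 167.7]
wrist_force: [-0.7, 0.3, -0.5]
width: 1.0
```

Emit:
move_arm:
  deltas:
    - [[0, 0, 0], 0]
    - [[0, 0, 0], 0]
    - [[0, 0, 0], 0]
    - [[0, 0, 0], 0]
    - [[0, 0, 0], 0]
    - [[0, 0, 0], 0]
    - [[0, 0, 0], 0]
    - [[0, 0, 0], 0]
  gripper: 10

```text
clock: 41.87
ee_pos: [0.5518, 0.346, 0.092]
ee_rot: [179.5, 1.0, 167.7]
wrist_force: [-0.9, 1.3, 4.9]
width: 0.461
```

```bash
python3 go.py 549 348 90 168
```

```text
pos [0.5518 0.346  0.092 ] yaw 167.68 w 0.461 F [-0.9  1.3  4.9] t 41.87 J [-59.  33.  31.  99. -20.  52.  57.]
delta [0.0032 0.0013 0.0019] turn -0.006 rows 1.0
```

Emit:
move_arm:
  deltas:
    - [[0, 0, -0.006], 0]
    - [[0, 0, -0.02], 0]
    - [[0, 0, -0.04], 0]
    - [[0, 0, -0.065], 0]
    - [[0, 0, -0.09], 0]
    - [[0, 0, -0.105], 0]
    - [[0, 0, -0.11], 0]
    - [[0, 0, -0.11], 0]

```text
clock: 42.53
ee_pos: [0.5497, 0.345, 0.2027]
ee_rot: [179.5, 1.1, 167.7]
wrist_force: [0.2, 0.3, -7.0]
width: 0.458
```

```bash
python3 go.py 548 -233.3 190 175.2
```

```text
pos [0.5497 0.345  0.2027] yaw 167.66 w 0.458 F [ 0.2  0.3 -7. ] t 42.53 J [-62.  25.  34.  95. -15.  63.  54.]
delta [-0.1217 -0.5654  0.0097] turn -0.132 rows 14.0
```

Emit:
move_arm:
  deltas:
    - [[-0.002, -0.01, 0], -0.004]
    - [[-0.007, -0.03, 0], -0.01]
    - [[-0.013, -0.06, 0], -0.02]
    - [[-0.02, -0.095, 0], -0.03]
    - [[-0.028, -0.13, 0], -0.04]
    - [[-0.035, -0.165, 0], -0.05]
    - [[-0.043, -0.2, 0], -0.06]
    - [[-0.05, -0.235, 0], -0.07]
    - [[-0.058, -0.27, 0], -0.08]
    - [[-0.065, -0.305, 0], -0.09]

```text
clock: 43.37
ee_pos: [0.5452, 0.0301, 0.1988]
ee_rot: [179.7, 0.8, 172.8]
wrist_force: [1.2, -0.5, -6.7]
width: 0.455
```

```bash
python3 go.py 548.6 -234 190 175.2
```

```text
pos [0.5452 0.0301 0.1988] yaw 172.8 w 0.455 F [ 1.2 -0.5 -6.7] t 43.37 J [-43.  14.  41. 110. -11.  59.  86.]
delta [-0.0363 -0.2617  0.0079] turn -0.042 rows 7.0
```

Emit:
move_arm:
  deltas:
    - [[-0.005, -0.035, 0], -0.01]
    - [[-0.01, -0.07, 0], -0.015]
    - [[-0.015, -0.105, 0], -0.02]
    - [[-0.02, -0.14, 0], -0.025]
    - [[-0.024, -0.175, 0], -0.03]
    - [[-0.029, -0.208, 0], -0.036]
    - [[-0.033, -0.235, 0], -0.042]
    - [[-0.035, -0.252, 0.004], -0.042]
    - [[-0.036, -0.26, 0.007], -0.042]
    - [[-0.036, -0.2615, 0.008], -0.042]

```text
clock: 44.2
ee_pos: [0.545, -0.2363, 0.1876]
ee_rot: [179.7, 0.6, 174.9]
wrist_force: [0.7, 0.1, -6.9]
width: 0.459
```

Emit:
move_arm:
  deltas:
    - [[0, 0, 0], 0]
    - [[0, 0, 0], 0]

```text
clock: 44.37
ee_pos: [0.5436, -0.2341, 0.1859]
ee_rot: [179.6, 0.3, 175.0]
wrist_force: [-0.3, -0.1, -6.9]
width: 0.455
```

```bash
python3 go.py 548.6 -234 77 175.2; python3 - <<'E'
from h import *
s=r.read_state();p,d=r.snapshot("wrist");cv2.imwrite("pics/w16.png",p)
E
```

```text
pos [ 0.5436 -0.2341  0.1859] yaw 175.02 w 0.455 F [-0.3 -0.1 -6.9] t 44.37 J [-17.  23.  45. 104. -19.  60. 120.]
delta [-0.0043 -0.0002  0.1089] turn -0.003 rows 3.0
```

View pics/w16.png

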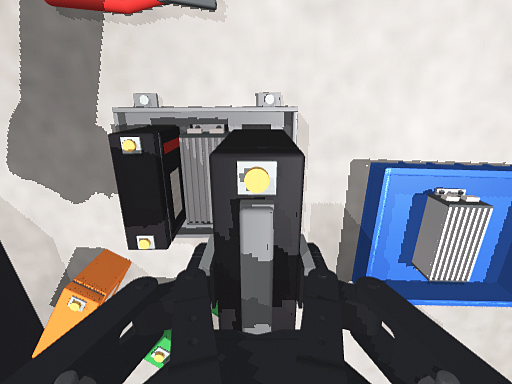

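The tall pack is lined up over its pad, with the low pack at columns 110-180 and the controller beside it clear. Lowering.

Emit:
move_arm:
  deltas:
    - [[-0.004, 0, 0.015], -0.003]
    - [[-0.004, 0, 0.035], -0.003]
    - [[-0.004, 0, 0.06], -0.003]
    - [[-0.004, 0, 0.08], -0.003]
    - [[-0.004, 0, 0.092], -0.003]
    - [[-0.004, 0, 0.099], -0.003]
    - [[-0.004, 0, 0.103], -0.003]
    - [[-0.004, 0, 0.104], -0.003]

```text
clock: 45.08
ee_pos: [0.5498, -0.2331, 0.0825]
ee_rot: [179.6, 0.4, 175.3]
wrist_force: [-0.2, 0.7, -6.2]
width: 0.454
```

Emit:
move_arm:
  deltas:
    - [[0, 0, 0], 0]
    - [[0, 0, 0], 0]

```text
clock: 45.25
ee_pos: [0.551, -0.2335, 0.0839]
ee_rot: [179.7, 0.6, 175.3]
wrist_force: [-0.1, 1.1, -6.7]
width: 0.459
```

```bash
python3 go.py 548.6 -234 77 175.2
```

```text
pos [ 0.551  -0.2335  0.0839] yaw 175.31 w 0.459 F [-0.1  1.1 -6.7] t 45.25 J [-12.  31.  40. 107. -26.  51. 125.]
delta [ 0.0025 -0.0007  0.0069] turn 0.002 rows 1.0
```

Emit:
move_arm:
  deltas:
    - [[0.0025, 0, 0.001], 0]
    - [[0.0025, 0, 0.002], 0]
    - [[0.0025, 0, 0.003], 0]
    - [[0.0025, 0, 0.004], 0]
    - [[0.0025, 0, 0.005], 0]
    - [[0.0025, 0, 0.006], 0]
    - [[0.0025, 0, 0.007], 0]
    - [[0.0025, 0, 0.007], 0]

```text
clock: 45.92
ee_pos: [0.5487, -0.2332, 0.0773]
ee_rot: [179.6, 0.6, 175.3]
wrist_force: [-1.8, 1.3, -2.7]
width: 0.455
```

Emit:
move_arm:
  deltas:
    - [[0, 0, 0.001], 0]
    - [[0, 0, 0.002], 0]
    - [[0, 0, 0.0025], 0]
    - [[0, 0, 0.0025], 0]

```text
clock: 46.25
ee_pos: [0.5486, -0.2334, 0.0772]
ee_rot: [179.5, 0.6, 175.3]
wrist_force: [-7.1, 3.2, 11.3]
width: 0.455
```

Emit:
move_arm:
  deltas:
    - [[0, 0, 0], 0]
    - [[0, 0, 0], 0]
    - [[0, 0, 0], 0]
    - [[0, 0, 0], 0]
    - [[0, 0, -0.003], 0]
    - [[0, 0, -0.01], 0]
  gripper: 100

```text
clock: 46.75
ee_pos: [0.5479, -0.2331, 0.0865]
ee_rot: [179.5, 0.5, 175.3]
wrist_force: [-0.3, 0.2, 0.1]
width: 0.998
```

Emit:
move_arm:
  deltas:
    - [[0, 0, -0.03], 0]
    - [[0, 0, -0.07], 0]
    - [[0, 0, -0.11], 0]
    - [[0, 0, -0.13], 0]
    - [[0, 0, -0.13], 0]
    - [[0, 0, -0.13], 0]

```text
clock: 47.25
ee_pos: [0.5479, -0.2348, 0.2187]
ee_rot: [179.5, 0.7, 175.3]
wrist_force: [0.0, 0.2, -1.0]
width: 1.0
```

```bash
python3 go.py 548 100 250 175.2; python3 - <<'E'
from h import *
s=r.read_state();p,d=r.snapshot("wrist");cv2.imwrite("pics/w17.png",p)
P=cloud("wrist",d,s);Z=P[...,2]
for z0,z1 in((.083,.096),(.1,.114),(.116,.13),(.03,.06),(.02,.027)):
    m=((Z>z0)&(Z<z1)).astype(np.uint8);n,l,st,_=cv2.connectedComponentsWithStats(m)
    for i in range(1,n):
        q=P[l==i]
        if st[i,4]>1050:print(z0,st[i],rect(q[:,:2]),np.median(q[:,2]))
E
```

```text
pos [ 0.5479 -0.2348  0.2187] yaw 175.28 w 1.0 F [ 0.   0.2 -1. ] t 47.25 J [-18.  21.  46. 102. -17.  64. 119.]
delta [ 0.0271  0.334  -0.0288] turn 0.001 rows 9.0
0.083 [ 125  123   53  107 4155] (array([ 533.7, -341.7]), array([113.6,  40.4]), -4.8) 0.09112859569194556
0.083 [  66  265   47   39 1082] (array([ 662.9, -447.8]), array([53.5, 40.3]), -36.3) 0.08617282631231868
0.1 [ 237  125   44  112 3267] (array([ 542.6, -231.9]), array([113. ,  40.1]), -4.5) 0.10915701301525535
0.116 [ 251  149   16   76 1122] (array([ 543.1, -231.8]), array([73.9, 13.8]), -4.1) 0.12101371514912987
0.03 [ 186  122   47   88 3655] (array([ 537.2, -288.8]), array([106.4,  50.3]), -4.8) 0.04319172738371152
0.03 [ 355  156  157   97 1832] (array([569.4, -38. ]), array([218.9, 106.9]), -60.3) 0.04479879979760737
0.03 [ 408  185   63   79 3416] (array([ 6.4e+02, -5.0e-01]), array([107.3,  52.1]), -6.9) 0.04368420731060896
0.03 [ 381  221  131   66 1927] (array([719.1,  33.1]), array([183.2,  85.7]), -68.4) 0.04177297743740563
0.03 [   0  236   40   94 1574] (array([ 676. , -582.3]), array([134.4,   5.4]), 3.6) 0.04366171552761064
0.03 [ 171  273   76   57 1107] (array([ 727.5, -308.3]), array([115.9,  24. ]), 55.5) 0.04584349288784237
0.02 [ 125  102  169  120 1282] (array([ 538.9, -288.5]), array([199.9, 154.6]), 85.3) 0.024035984467762436
```

View pics/w17.png

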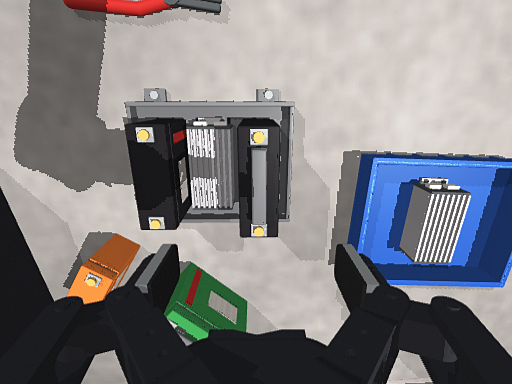

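Everything is in place in the wrist view. I'll move the arm clear and do a final check with the top camera.

Emit:
move_arm:
  deltas:
    - [[0.03, 0.33, -0.04], 0]
    - [[0.03, 0.33, -0.04], 0]
    - [[0.03, 0.33, -0.04], 0]
    - [[0.03, 0.33, -0.04], 0]
    - [[0.03, 0.33, -0.04], 0]
    - [[0.03, 0.33, -0.04], 0]
    - [[0.03, 0.33, -0.04], 0]
    - [[0.03, 0.33, -0.04], 0]
    - [[0.03, 0.33, -0.04], 0]
    - [[0.03, 0.33, -0.04], 0]

```text
clock: 48.13
ee_pos: [0.5419, 0.1018, 0.2576]
ee_rot: [179.5, 0.3, 175.8]
wrist_force: [0.4, -1.3, 0.6]
width: 0.996
```

```bash
python3 - <<'E'
from h import *
p,d=r.snapshot("top");cv2.imwrite("pics/t2.png",p);P=cloud("top",d);Z=P[...,2]
def reg(name,box,z0,z1):
    u0,v0,u1,v1=box
    m=np.zeros(d.shape,bool);m[v0:v1,u0:u1]=1
    m&=(Z>z0)&(Z<z1)
    n,l,st,_=cv2.connectedComponentsWithStats(m.astype(np.uint8))
    for i in range(1,n):
        if st[i,4]>100:
            q=P[l==i];print(name,st[i,4],rect(q[:,:2]))
reg("lowtop",(345,150,390,230),.083,.1)
reg("talltop",(298,150,345,230),.1,.115)
reg("tallbar",(298,150,345,230),.115,.13)
reg("ctl",(325,150,365,230),.03,.055)
reg("jar",(130,110,165,150),.02,.1)
reg("wrench",(50,255,145,295),.005,.03)
reg("pliers",(320,250,400,295),.005,.03)
print(r.read_state()["clock"])
E
```

```text
lowtop 828 (array([ 534. , -340.6]), array([114.2,  40.7]), -4.8)
talltop 633 (array([ 543.3, -230.5]), array([114.5,  40.8]), -5.0)
tallbar 193 (array([ 542.5, -230.4]), array([72.7, 14.1]), -4.5)
ctl 844 (array([ 538.1, -287.6]), array([110.4,  51. ]), -5.0)
ctl 127 (array([ 531.1, -321.8]), array([115.9,  28.2]), 10.1)
pliers 698 (array([ 341.4, -339.6]), array([170.4,  57.1]), 76.2)
48.1833
```

View pics/t2.png

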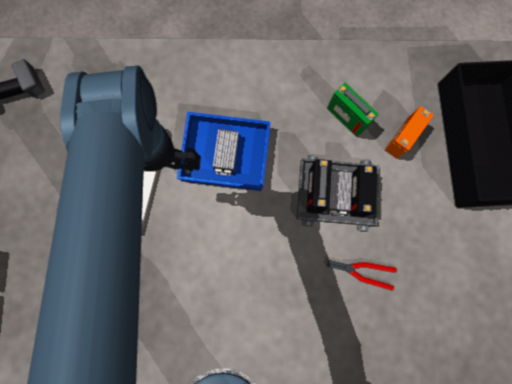

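Emit:
move_arm:
  deltas:
    - [[0, 0, 0], 0]
    - [[0, 0, 0], 0]
    - [[0, 0, 0], 0]
    - [[0, 0, 0], 0]

```text
clock: 48.52
ee_pos: [0.542, 0.0966, 0.2573]
ee_rot: [179.6, 0.3, 175.4]
wrist_force: [0.1, -0.3, 0.1]
width: 0.998
```

```bash
python3 -c "
from rig import r
print(r.close_job(), r.read_state()['clock'])"
```

```text
the job is handed in; nothing more can be done
the job is handed in; nothing more can be done
```

The controller swap is finished and handed in at about 48.5 s of the 136 s allowed. Both packs went onto the foam board, the old controller into the returns crate and the new one onto the middle pad. Then each pack went back to its own side of the tray.

**Packs:** the last top-camera picture shows the low pack about 1 mm and the tall pack about 2 mm from their starting places. Both are upright and square to the tray within about 0.5°.

**Controllers:** the new one is flat, about 1–2 mm from the tray centre and square to it. The old one is flat on the crate floor and let go.

**Disagreements:** the wrist and top cameras differ by 1–1.5 mm in y, within their calibration.

**Not rechecked:** the arm hid the wrench and screw jar in the last picture, so I couldn't measure them again. No move went near them. The pliers measured within about 1 mm of where they started.

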